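# Roll the rolling pin back to the line on the pastry board

## Robot

A 7-joint arm with a two-finger parallel gripper is mounted at the origin on the work surface. World frame = base frame: x ahead of the robot, y to its left, z up, the work surface at z = 0. Lengths are in m, angles in rad, forces in N, time in s.
With the tool pointing down it reaches from about 0.425 to 0.925 m from the base axis. Payload 6.8 kg.
Tool frame: the origin (TCP) lies midway between the tips of the shut fingers; the grasp point (between the pads) lies 19 mm behind it; z points along the fingers, x is the direction in which the jaws open and shut, and the axes are right-handed (so a half turn about z gives the same grasp; the last joint's range is limited). The gripper opens to 85 mm and grips with 20 to 120 N. Pads are 22 mm wide; open, the fingers measure 114 mm over their backs; the gripper's body (76 mm by 85 mm) begins 54 mm behind the grasp point. The pads swing forward as they close: fully open they stand 13 mm farther back than shut.
Start: joints at [1.043, 0.477, 0.022, 1.555, -0.011, 1.109, -0.083], TCP at [0.275, -0.616, 0.211] pointing down, gripper open.
Joint ranges: [-2.96, 2.96], [-0.34, 2.1], [-1.41, 1.46], [0.24, 2.44], [-1.37, 4.51], [0.17, 1.92], [-2.96, 2.96]. Speed limits (rad/s): [2.39, 2.39, 3.14, 3.14, 3.14, 3.14, 3.14].

## Interface

Orientations are given as a rotation vector (axis times angle).
In Python, from bench import r gives the robot as it stands. The module is installed in compiled form; this text tells all that it offers.
- The arm moves only by the shell command python3 -m pendant 'ROWS' [OPENING] [FORCE]. ROWS is text: rows parted by semicolons, each of 4 numbers parted by spaces: the shift along the tool's x, y, z in cm, then the turn about the tool's z in degrees. A call has 1 to 8 rows; each row shifts and turns the pose as measured when the row begins, along the tool's axes as they then stand; what a row does not reach is not made up. A row lasts 1/12 s, in which the tool goes at most 41.7 mm and 7.16 degrees, less where a joint would pass 70% of its speed; a pose out of reach is approached as far as the arm can. A call with a gripper value outside its range is refused whole. OPENING is the closure in counts, from 0 (fully open) to 255 (shut), set as the call begins (- or left out, the last holds). The fingers move at their own pace and stop on an object; FORCE is the grip in N (left out, the last holds). Time passes only in rows, so rows that do not move let the fingers close. It gives the time, the measured TCP pose, the force and the opening at its end, in the units of the state.
- r.get_obs(): the state, without advancing time (a new reading comes with each control period).
- r.grab_frame(name): name is "side" or "top" or "wrist"; returns a dict with "color" (480x640x3 uint8, red, green, blue), "fx", "fy", "cx", "cy" (pixels), "R" (3x3) and "t" (3): a world point X has camera coordinates R X + t; the wrist camera has in their place "hand_eye" (4x4, takes a point from camera to tool coordinates, whose origin is the TCP and whose axes are the tool frame's). Camera axes: x right, y down, z forward; pixel columns grow to the right and rows downward; lengths in m; the calibration is good to about 2 mm. A picture is of the moment at which its call begins: read the wrist's pose just before it. There is no depth.
- r.hand_in(): hands the job in, once; it reports no verdict.
The state is a dict: "clock": time; "joints": joint angles; "qvel": joint speeds; "tau": joint torques, N m; "tcp_pos": TCP position; "orientation": TCP orientation; "contact_force": force on the tool from outside, world axes, zero at the start; "moment": the same for the moment, N m; "grip_width": finger opening in m.
Only numpy, scipy, OpenCV 4.12 (cv2) and the standard library are available. Lean on these libraries where they do the work, as an engineer would, in place of code of your own. Each camera call takes 0.05 s, during which the arm holds its last target.

## Task

Clear the near part of the pastry board: with the fingertips on top of the rolling pin's barrel, roll it away from you along the board until it lies right along the dark line inlaid across the far part of the board, and leave it resting there, centred over the line. It has to roll, not skid: work only from above on the top of the barrel, never from behind, do not pinch, lift or carry the pin, and leave the jars, cutters and everything else where they are.

Things in the scene. Friction and masses are not known exactly. Their poses are not given: they have to be found in the camera images.
- board: Pale wooden pastry board lying fixed on the counter, 360 mm (its x) by 460 mm (its y), 18 mm thick. Origin at the centre of its underside; its x axis points away from the robot, across the line. It does not move when pushed.
- line (a point): Middle of the dark wooden line, 8 mm wide and flush, inlaid right across the board's 460 mm parallel to its near and far edges; on the board's upper face (18 mm above the counter), 80 mm beyond the board's centre. Axes as the board's: y runs along the line, x points away from the robot.
- pin: Wooden rolling pin, 0.2 to 0.4 kg, lying loose on the board 85 to 145 mm nearer the robot than the line, parallel to it within 0.06 rad. Barrel 48 mm diameter, 180 mm long; on each end a slim handle 60 mm long, up to 22 mm thick. Origin at the barrel's middle on its axis (42 mm above the counter; barrel top 66 mm). Its y runs along the pin; its x and z turn as it rolls.
- pin_mark (a point): Point on the barrel's surface, on top at the start, underneath after half a turn (75 mm). Pressed lightly (5 to 20 N) the pin rolls without slipping: a fingertip moves twice as far as the pin, so it runs off the front after its own thickness of pin travel; several short strokes are needed. Let go at rest the pin stays; let go at 0.15 m/s it rolls on some 20 mm.
- jar_a: Small glass spice jar with a dark wooden lid, 42 mm diameter, 85 mm tall, standing loose on the board beyond the line. Origin at the centre of its underside.
- jar_b: A second jar like jar_a, standing beyond the line on the board's other half.
- cutter: Steel ring cutter, 44 mm diameter, 30 mm tall, standing loose on the board beside the pin's path, clear of its handle. Origin at the centre of its underside.
- cutter_big: Larger steel ring cutter, 72 mm diameter, 35 mm tall, on the counter to the left of the board. Origin at the centre of its underside.
- brush: Pastry brush, 170 mm long, lying on the counter to the right of the board.
- mug: White mug, 80 mm diameter, 95 mm tall, on the counter to the left of the board. Origin at the centre of its underside.
- bowl: White bowl, 120 mm diameter, 55 mm tall, on the counter to the right of the board. Origin at the centre of its underside.

How it is judged:
By the outcome, as a careful person would: the job done as asked, in the order asked, and still so for the second after the job is handed in, with the robot touching nothing.
It also fails if it takes over 54 s, if anything falls off the work surface, if the arm or the gripper's body presses on something with over 40 N, if the wrist force passes 120 N, or if a joint passes its speed limit or range.

## Working session

There is one attempt and no reset: what is moved stays moved. The work goes in short steps, Python scripts to look and compute and a shell command to move; the robot and the scene stay as the last step left them, time stands still between calls to the robot, and variables do not carry over. Pictures are saved under pics/ and viewed, and the job is handed in when it is done.

```bash
mkdir -p pics; python3 - <<'E'
from bench import r
import cv2, numpy as np
o=r.get_obs()
for k in o: print(k,np.round(o[k],4))
for n in("side","top"):
    f=r.grab_frame(n); cv2.imwrite(f"pics/{n}0.png",f["color"][:,:,::-1])
    print(n,f["fx"],f["cx"],f["cy"],np.round(f["R"],4).tolist(),np.round(f["t"],4))
E
```

```text
clock 0.0
joints [ 1.0429  0.4778  0.0224  1.5565 -0.0115  1.1093 -0.0831]
qvel [ 0.0005 -0.0001  0.0011 -0.0004  0.0002  0.0005  0.0002]
tau [-1.10000e-03 -5.96442e+01  1.60780e+00 -2.81194e+01  1.25000e-02
  9.30000e-03 -0.00000e+00]
tcp_pos [ 0.2748 -0.6158  0.21  ]
orientation [-2.6348e+00  1.7093e+00  2.5000e-03]
contact_force [-0.3885 -0.109  -0.2949]
moment [-0.0105  0.0302 -0.0255]
grip_width 0.0855
side 471.7023758814486 317.46906956413955 236.60406061900707 [[-0.8932, -0.4494, -0.0146], [-0.249, 0.5215, -0.8161], [0.3744, -0.7254, -0.5777]] [0.5248 0.2043 0.9217]
top 450.1002433169821 319.9236111378382 232.8732226552801 [[0.097, -0.9953, -0.0019], [-0.968, -0.0939, -0.2329], [0.2316, 0.0244, -0.9725]] [-0.0463  0.591   1.1492]
```

View pics/top0.png

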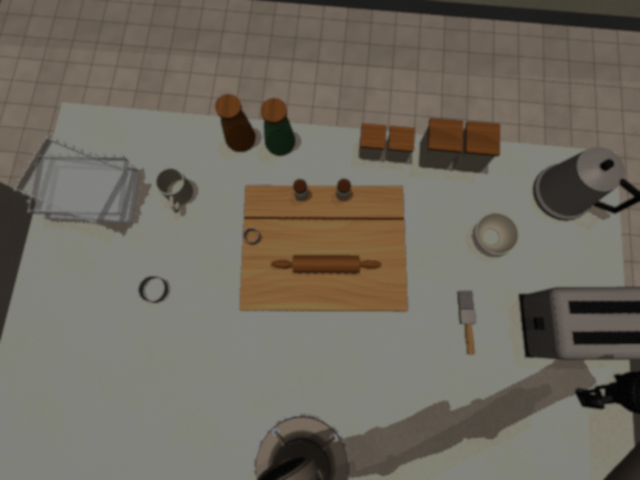

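View pics/side0.png

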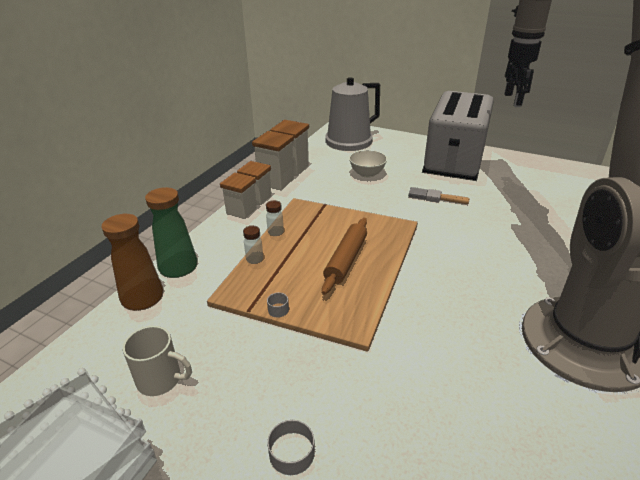

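The top view shows the board with corners near (245,185), (404,185), (407,310) and (240,310). The line is at row 217, the pin barrel spans (293–360, 263), the cutter is at (252,236), and the jars are at (301,190) and (344,190). I'll measure these next.

```bash
cat > h.py <<'E'
from bench import r
import cv2, numpy as np
def ray(f,uv,z):
    d=f["R"].T@np.array([(uv[0]-f["cx"])/f["fx"],(uv[1]-f["cy"])/f["fy"],1.]); c=-f["R"].T@f["t"]
    return c+d*(z-c[2])/d[2]
def proj(f,X):
    p=f["R"]@np.asarray(X)+f["t"]; return np.array([f["fx"]*p[0]/p[2]+f["cx"],f["fy"]*p[1]/p[2]+f["cy"]])
E
python3 - <<'E'
from h import *
f=r.grab_frame("top"); c=f["color"]
cv2.imwrite("pics/top_crop.png",cv2.resize(c[170:320,225:425,::-1],None,fx=4,fy=4,interpolation=cv2.INTER_CUBIC))
hsv=cv2.cvtColor(c,cv2.COLOR_RGB2HSV)
for u in (270,330,380): print(u,[tuple(int(x) for x in hsv[v,u]) for v in (195,214,215,216,217,218,219,220,240,255,258,260,262,264,266,268,270,272,274,276,290)])
E
```

```text
270 [(15, 145, 125), (16, 143, 128), (16, 143, 121), (16, 149, 99), (13, 158, 79), (14, 155, 82), (16, 142, 106), (17, 139, 123), (16, 141, 128), (15, 143, 128), (15, 148, 124), (15, 147, 127), (17, 143, 121), (15, 148, 114), (15, 147, 120), (16, 142, 126), (16, 140, 129), (16, 144, 129), (15, 145, 130), (18, 138, 129), (16, 145, 125)]
330 [(15, 148, 126), (16, 144, 129), (16, 141, 125), (15, 146, 112), (14, 157, 91), (14, 171, 73), (15, 158, 84), (16, 145, 109), (17, 137, 130), (16, 155, 89), (14, 187, 82), (13, 186, 93), (13, 185, 102), (13, 185, 102), (14, 190, 90), (14, 188, 80), (13, 188, 68), (14, 169, 62), (15, 148, 105), (17, 139, 128), (15, 150, 126)]
380 [(15, 148, 126), (15, 147, 127), (15, 148, 124), (15, 149, 113), (14, 159, 93), (14, 176, 74), (14, 164, 81), (16, 149, 106), (16, 144, 129), (16, 137, 130), (16, 141, 128), (15, 147, 125), (14, 156, 106), (14, 166, 95), (15, 155, 97), (16, 140, 124), (16, 142, 129), (16, 140, 129), (16, 143, 130), (16, 140, 129), (15, 148, 126)]
```

View pics/top_crop.png

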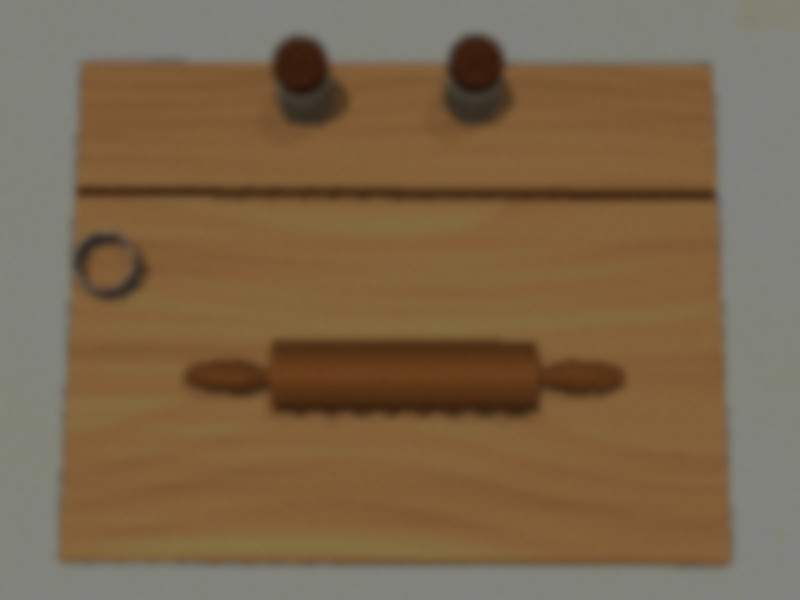

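```bash
cat >> h.py <<'E'
def subedge(p,thr,rng,rise):
    # first crossing along rng of 1d profile
    for a,b in zip(rng[:-1],rng[1:]):
        x,y=p[a],p[b]
        if (x<thr<=y) if rise else (x>=thr>y): return a+(b-a)*(thr-x)/(y-x)
    return np.nan
def fitline(P):
    vx,vy,x,y=cv2.fitLine(np.float32(P),cv2.DIST_HUBER,0,.01,.01).ravel(); return np.array([x,y]),np.array([vx,vy])
def line_top(f):
    g=cv2.cvtColor(f["color"],cv2.COLOR_RGB2GRAY).astype(float); P=[]
    for u in list(range(252,285))+list(range(360,398)):
        p=g[208:228,u]; w=np.clip(np.median(p)-8-p,0,None)
        if w.sum()>30: P.append(ray(f,(u,208+(w*np.arange(20)).sum()/w.sum()),.018)[:2])
    return fitline(P)
def pin_top(f,u0,u1,v0,v1,thr=166):
    S=cv2.GaussianBlur(cv2.cvtColor(f["color"],cv2.COLOR_RGB2HSV)[:,:,1],(0,0),.6).astype(float)
    P=[];W=[]
    for u in range(u0,u1):
        a=subedge(S[:,u],thr,list(range(v0,v1)),True); b=subedge(S[:,u],thr,list(range(v1,v0,-1)),True)
        W.append(b-a); P.append(ray(f,(u,(a+b)/2),.042)[:2])
    return np.array(P),np.median(W)
E
python3 - <<'E'
from h import *
f=r.grab_frame("top")
p0,d=line_top(f); d*=-np.sign(d[1]); print("line pt",p0,"dir",d, "ang",np.arctan2(-d[0],-d[1])) 
P,w=pin_top(f,298,356,246,282); q0,e=fitline(P); e*=-np.sign(e[1]); print("pin",q0,e,"width px",w,"ang",np.arctan2(-e[0],-e[1]))
# board corners
c=f["color"]; h=cv2.cvtColor(c,cv2.COLOR_RGB2HSV); m=((h[:,:,1]>90)&(h[:,:,2]>55)).astype(np.uint8)*255
cs,_=cv2.findContours(m,0,2)
for k in cs:
    if cv2.contourArea(k)>5000:
        a=cv2.approxPolyDP(k,6,True)[:,0]; print([(tuple(int(i) for i in x),np.round(ray(f,x,.018)[:2],4).tolist()) for x in a])
# barrel ends
for u in ((292.7,263),(359.7,264),(271.5,264),(381.5,264)): print(u,np.round(ray(f,u,.042),4))
for u in ((252,236),): print("cutter",ray(f,u,.048))
for u in ((300.3,186.5),(343.7,185.8)): print("jar lid",ray(f,u,.103))
# axis edges check
X=np.array([q0[0],q0[1],.042]); print(proj(f,X), proj(f,X+[.024,0,0]),proj(f,X-[.024,0,0]))
E
```

```text
line pt [ 0.65090483 -0.00375958] dir [ 0.09022913 -0.995921  ] ang -0.09035201
pin [ 0.5145166  -0.01451357] [ 0.09376888 -0.99559397] width px 16.59007936507939 ang -0.09390684
[((246, 186), [0.7235, 0.2393]), ((244, 230), [0.5926, 0.2272]), ((255, 229), [0.5985, 0.1965]), ((243, 240), [0.5636, 0.226]), ((241, 309), [0.3727, 0.2052]), ((406, 310), [0.4134, -0.241]), ((400, 186), [0.7665, -0.205])]
(292.7, 263) [0.5081 0.0775 0.042 ]
(359.7, 264) [ 0.523  -0.1046  0.042 ]
(271.5, 264) [0.4997 0.1347 0.042 ]
(381.5, 264) [ 0.5287 -0.1638  0.042 ]
cutter [0.57105815 0.19694987 0.048     ]
jar lid [0.70781202 0.0754305  0.103     ]
jar lid [ 0.7210778  -0.04098275  0.103     ]
[326.49838196 263.89780782] [327.31850394 255.27585045] [325.67079623 272.59823192]
```

```bash
python3 - <<'E'
from h import *
f=r.grab_frame("top"); s=r.grab_frame("side")
for z in (0,.1,.2):
  print(z,[np.round(ray(f,u,z)[:2],3).tolist() for u in ((522,293),(527,358),(560,290),(562,358))], 'side',[np.round(ray(s,u,z)[:2],3).tolist() for u in ((425,172),(432,105),(486,115))])
# side check of pin & line
for u in ((324,206),(249,311)): print("line side",ray(s,u,.018))
for u in ((335,277),(358,231)): print("pin side rough",ray(s,u,.042))
for u in ((263,278),(289,278)): pass
E
```

```text
0 [[0.493, -0.562], [0.319, -0.574], [0.511, -0.667], [0.328, -0.668]] side [[0.483, -0.557], [0.628, -1.161], [0.401, -1.138]]
0.1 [[0.478, -0.519], [0.318, -0.53], [0.495, -0.616], [0.327, -0.616]] side [[0.44, -0.365], [0.564, -0.884], [0.369, -0.864]]
0.2 [[0.464, -0.476], [0.318, -0.486], [0.479, -0.564], [0.325, -0.564]] side [[0.396, -0.173], [0.5, -0.607], [0.337, -0.59]]
line side [ 0.67082519 -0.20652037  0.018     ]
line side [0.62915247 0.23266349 0.018     ]
pin side rough [0.50269361 0.08249052 0.042     ]
pin side rough [ 0.52564913 -0.10161848  0.042     ]
```

```bash
python3 -m pendant '0 0 -2 0; -3.5 -1.7 -0.5 0; -3.5 -1.7 0 0; -3.5 -1.7 0 0; -3.5 -1.7 0 0; -3.5 -1.7 0 0; 0 0 0 6; 0 0 0 6' 0
```

```text
clock: 0.97
tcp_pos: [0.2797, -0.4139, 0.2343]
orientation: [2.435, -1.983, -0.003]
contact_force: [0.7, -0.8, 0.4]
grip_width: 0.0853
```

```bash
python3 -m pendant '0 0 0 6.5; -3.2 -2.2 0 0; -3.2 -2.2 0 0; -3.2 -2.2 0 0; -3.2 -2.2 0 0; -3.2 -2.2 0 0; -3.2 -2.2 0 0'; python3 -m pendant '-3.2 -2.2 0 0; -3.2 -2.2 0 0; -3.2 -2.2 0 0;-3.2 -2.2 0 0; 0 0 0 0'
cat >> h.py <<'E'
from scipy.spatial.transform import Rotation as Ro
N=np.array([.9958,.0918]); L0=np.array([.6509,-.0038])
def st(goal=None,zt=None):
    o=r.get_obs(); R=Ro.from_rotvec(o["orientation"]).as_matrix(); p=o["tcp_pos"]
    print("t",round(o["clock"],2),"tcp",np.round(p,4),"tilt",np.round(R[:,2],4),"xang",np.arctan2(R[1,0],R[0,0]).round(4),"F",np.round(o["contact_force"],1), "n-dist to line",((p[:2]-L0)@N).round(4),"w",o["grip_width"])
    if goal is not None: print("tool delta cm",np.round(R.T@(np.array(goal)-p)*100,2))
E
python3 -c "
from h import *
st((.5065,-.0145,.09))"
```

```text
clock: 1.55
tcp_pos: [0.3957, -0.2113, 0.2352]
orientation: [2.285, -2.149, 0.006]
contact_force: [0.8, -0.1, -0.3]
grip_width: 0.0856
clock: 1.97
tcp_pos: [0.4817, -0.0632, 0.2366]
orientation: [-2.297, 2.141, -0.011]
contact_force: [-0.0, 0.1, 0.7]
grip_width: 0.0856
t 1.97 tcp [ 0.4817 -0.0632  0.2366] tilt [ 0.0063 -0.0038 -1.    ] xang -1.5006 F [-0.   0.1  0.7] n-dist to line -0.1739 w 0.08563155476665732
tool delta cm [-4.74 -2.73 14.65]
```

```bash
python3 -m pendant '-2.4 -1.4 3 -1.2; -2.3 -1.3 3 0; 0 0 3 0; 0 0 3 0; 0 0 2.5 0; 0 0 0 0'; python3 - <<'E'
from h import *
st((.5065,-.0145,.07))
for n in("wrist","side"):
    f=r.grab_frame(n); cv2.imwrite(f"pics/{n}1.png",f["color"][:,:,::-1])
E
```

```text
clock: 2.47
tcp_pos: [0.5107, -0.0126, 0.0934]
orientation: [-2.321, 2.102, -0.023]
contact_force: [-0.8, -0.7, -0.4]
grip_width: 0.0857
t 2.47 tcp [ 0.5107 -0.0126  0.0934] tilt [ 0.0179 -0.0025 -0.9998] xang -1.4715 F [-0.8 -0.7 -0.4] n-dist to line -0.1404 w 0.0857316761131274
tool delta cm [0.14 0.48 2.33]
```

View pics/wrist1.png

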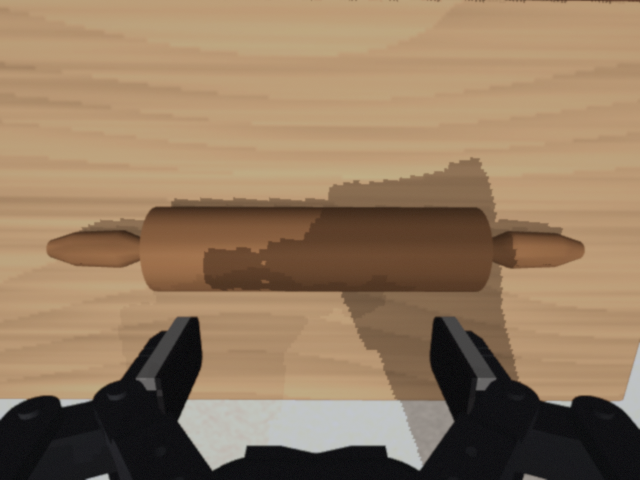

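View pics/side1.png

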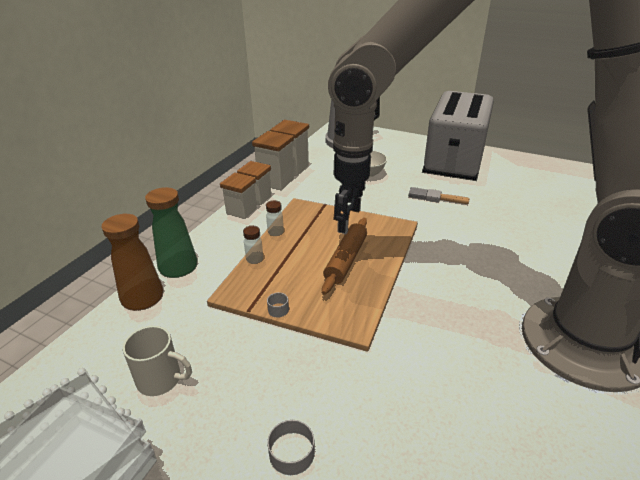

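The wrist view shows the barrel spanning columns 140–491 and rows 207–291, with the open fingertips at (190,320) and (440,320). The side view shows the gripper above the pin. I'll use the wrist view to check where the pin is relative to the tool.

```bash
cat >> h.py <<'E'
def wframe():
    o=r.get_obs(); f=r.grab_frame("wrist"); R=Ro.from_rotvec(o["orientation"]).as_matrix()
    T=np.eye(4); T[:3,:3]=R; T[:3,3]=o["tcp_pos"]; M=np.linalg.inv(T@f["hand_eye"]); f["R"]=M[:3,:3]; f["t"]=M[:3,3]; return f
E
python3 - <<'E'
from h import *
f=wframe(); print(np.round(f["hand_eye"],3).tolist())
for u in ((316,249),(140,249),(491,249)): print(np.round(ray(f,u,.042),4), ((ray(f,u,.042)[:2]-L0)@N).round(4))
# rough edges 207, 291 : tangent rays to cylinder; bisect angle
a,b=[(lambda d:d/np.linalg.norm(d))(np.array([0,(v-f["cy"])/f["fy"],1])) for v in (207,291)]
m=a+b; v=m[1]/m[2]*f["fy"]+f["cy"]; X=ray(f,(316,v),.042); print(v,X,((X[:2]-L0)@N))
o=r.get_obs();print(proj(f,o["tcp_pos"]), f["fx"],f["cy"])
E
```

```text
[[1.0, -0.0, 0.0, -0.001], [0.0, 0.948, 0.318, -0.081], [-0.0, -0.318, 0.948, -0.163], [0.0, 0.0, 0.0, 1.0]]
[ 0.5164 -0.0121  0.042 ] -0.1347
[0.5066 0.0895 0.042 ] -0.1352
[ 0.5263 -0.1135  0.042 ] -0.1342
248.8974779395435 [ 0.51649223 -0.01208195  0.042     ] -0.13460354307997346
[317.6207131  293.45376213] 400.26828324464464 239.58084652573578
```

```bash
python3 -m pendant '0.1 0.3 1.5 0; 0 0 1.2 0; 0 0 0.3 0; 0 0 0 0'; python3 -c "
from h import *
st()"
```

```text
clock: 2.95
tcp_pos: [0.5184, -0.0152, 0.0748]
orientation: [-2.307, 2.097, -0.049]
contact_force: [0.1, 0.1, 0.1]
grip_width: 0.0854
t 2.95 tcp [ 0.5184 -0.0152  0.0748] tilt [ 0.0396 -0.0036 -0.9992] xang -1.4755 F [0.1 0.1 0.1] n-dist to line -0.133 w 0.08542050482426106
```

```bash
python3 -c "
from h import *
o=r.get_obs();print(np.round(o['joints'],3),np.round(o['qvel'],3),np.round(o['tau'],1))"
```

```text
[ 0.195  0.409 -0.353  2.056  0.236  0.674 -1.786] [ 0.004 -0.013  0.    -0.015 -0.003  0.005  0.002] [ -0.1 -46.   -2.8 -20.1   0.1  -0.3  -0.1]
```

```bash
P='from h import *
st()'; python3 -m pendant '0 0 0 0;0 0 0 0'; python3 -c "$P"; python3 -m pendant '0 1 0 0'; python3 -c "$P";python3 -m pendant '0 0 0 0'; python3 -c "$P"
```

```text
clock: 3.12
tcp_pos: [0.5197, -0.0154, 0.0766]
orientation: [-2.305, 2.096, -0.053]
contact_force: [0.5, 0.4, 0.8]
grip_width: 0.0853
t 3.12 tcp [ 0.5197 -0.0154  0.0766] tilt [ 0.0422 -0.0038 -0.9991] xang -1.4761 F [0.5 0.4 0.8] n-dist to line -0.1317 w 0.08529936773836444
clock: 3.2
tcp_pos: [0.5119, -0.016, 0.0772]
orientation: [-2.303, 2.094, -0.056]
contact_force: [0.6, 1.0, 0.1]
grip_width: 0.0848
t 3.2 tcp [ 0.5119 -0.016   0.0772] tilt [ 0.0457 -0.0032 -0.9989] xang -1.4761 F [0.6 1.  0.1] n-dist to line -0.1395 w 0.08475968148795607
clock: 3.28
tcp_pos: [0.5099, -0.0163, 0.0772]
orientation: [-2.304, 2.095, -0.055]
contact_force: [-1.5, -0.5, 0.2]
grip_width: 0.0858
t 3.28 tcp [ 0.5099 -0.0163  0.0772] tilt [ 0.044  -0.0038 -0.999 ] xang -1.4762 F [-1.5 -0.5  0.2] n-dist to line -0.1415 w 0.0858422428833409
```

```bash
P='from h import *
st()'; python3 -m pendant '0 0 0.5 0'; python3 -c "$P";  python3 -m pendant '0 0 0.5 0'; python3 -c "$P";python3 -m pendant '0 0 0 0'; python3 -c "$P"
```

```text
clock: 3.37
tcp_pos: [0.5107, -0.0164, 0.0733]
orientation: [-2.303, 2.094, -0.058]
contact_force: [1.2, 0.4, 0.2]
grip_width: 0.0857
t 3.37 tcp [ 0.5107 -0.0164  0.0733] tilt [ 0.0464 -0.0039 -0.9989] xang -1.4763 F [1.2 0.4 0.2] n-dist to line -0.1407 w 0.08574118184698998
clock: 3.45
tcp_pos: [0.5108, -0.0165, 0.0682]
orientation: [-2.303, 2.094, -0.058]
contact_force: [1.0, -0.8, -0.9]
grip_width: 0.0853
t 3.45 tcp [ 0.5108 -0.0165  0.0682] tilt [ 0.0469 -0.0041 -0.9989] xang -1.4764 F [ 1.  -0.8 -0.9] n-dist to line -0.1407 w 0.08529137801805912
clock: 3.53
tcp_pos: [0.5103, -0.0166, 0.0674]
orientation: [-2.303, 2.095, -0.057]
contact_force: [-0.0, -0.2, -0.1]
grip_width: 0.085
t 3.53 tcp [ 0.5103 -0.0166  0.0674] tilt [ 0.0458 -0.0041 -0.9989] xang -1.4764 F [-0.  -0.2 -0.1] n-dist to line -0.1412 w 0.08496198382065161
```

```bash
P='from h import *
st()'; python3 -m pendant '0 0.3 0.6 0; 0 0 0.5 0; 0 0 0.2 0'; python3 -c "$P";  python3 -m pendant '0 0 0.2 0'; python3 -c "$P"
```

```text
clock: 3.78
tcp_pos: [0.5078, -0.0169, 0.0529]
orientation: [-2.303, 2.095, -0.057]
contact_force: [-0.3, -0.6, -0.4]
grip_width: 0.0852
t 3.78 tcp [ 0.5078 -0.0169  0.0529] tilt [ 0.0458 -0.004  -0.9989] xang -1.4763 F [-0.3 -0.6 -0.4] n-dist to line -0.1437 w 0.08517245826140442
clock: 3.87
tcp_pos: [0.5076, -0.0169, 0.0502]
orientation: [-2.304, 2.095, -0.056]
contact_force: [0.0, -0.8, 0.3]
grip_width: 0.0853
t 3.87 tcp [ 0.5076 -0.0169  0.0502] tilt [ 0.045 -0.004 -0.999] xang -1.4762 F [ 0.  -0.8  0.3] n-dist to line -0.1439 w 0.08533833510712435
```

```bash
python3 - <<'E'
from h import *
f=r.grab_frame("wrist"); cv2.imwrite("pics/wrist2.png",f["color"][:,:,::-1])
f=r.grab_frame("side"); cv2.imwrite("pics/side2.png",cv2.resize(f["color"][140:320,240:440,::-1],None,fx=4,fy=3.3,interpolation=2))
E
```

```text
(no output)
```

View pics/wrist2.png

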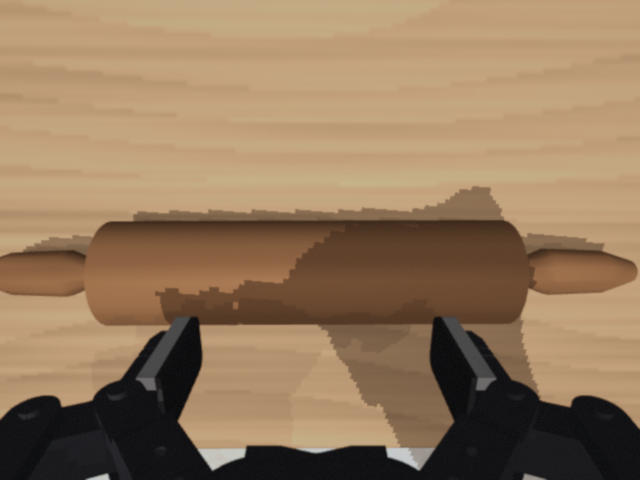

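View pics/side2.png

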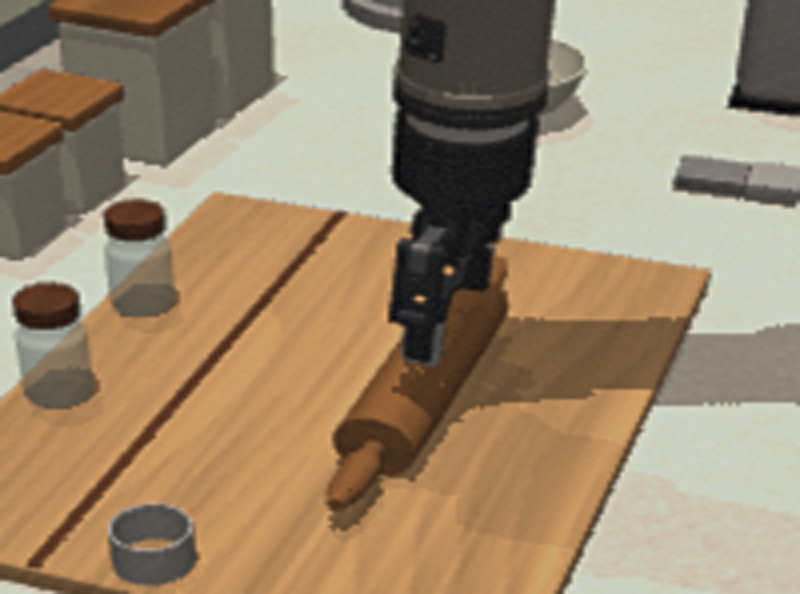

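```bash
cat >> h.py <<'E'
def pinw(f,u,va,vb):
    # silhouette rows -> axis point: bisecting ray at z=.042
    n=lambda d:d/np.linalg.norm(d)
    a,b=[n(np.array([(u-f["cx"])/f["fx"],(v-f["cy"])/f["fy"],1])) for v in (va,vb)]
    m=a+b; X=ray(f,(u,m[1]/m[2]*f["fy"]+f["cy"]),.042); return X,((X[:2]-L0)@N)
E
python3 - <<'E'
from h import *
f=wframe(); print(pinw(f,310,221,324))
o=r.get_obs(); R=Ro.from_rotvec(o["orientation"]).as_matrix()
for y in (-.011,.011):
  for z in (0,-.013,-.02): print(y,z,proj(f,o["tcp_pos"]+R@np.array([-.0425,y,z])))
g=cv2.cvtColor(f["color"],cv2.COLOR_RGB2GRAY); print(g[205:240,310],g[310:335,310])
E
```

```text
(array([ 0.51487785, -0.01288551,  0.042     ]), np.float64(-0.1362849105946391))
-0.011 0 [220.94086285 271.76495633]
-0.011 -0.013 [213.84928873 284.26995331]
-0.011 -0.02 [209.5720761  291.81221827]
0.011 0 [224.56144004 315.94877086]
0.011 -0.013 [218.02028543 331.11699362]
0.011 -0.02 [214.09306548 340.22378754]
[170 169 169 166 160 134 116 114 111 108 106 105 106 107 100  75  51  50
  54  58  61  64  66  69  70  73  76  79  81  83  85  87  88  90  91] [ 76  75  74  72  71  70  69  66  64  63  63  63  62  77 115 145 155 154
 153 151 151 151 153 155 157]
```

The fingertips overlap the pin in the images, but no force registers. I'll check where the tips really are in the side view.

```bash
python3 - <<'E'
from h import *
f=r.grab_frame("side")
o=r.get_obs(); R=Ro.from_rotvec(o["orientation"]).as_matrix()
im=cv2.resize(f["color"][200:290,300:400,::-1],None,fx=6,fy=6,interpolation=2)
for s,col in ((-1,(0,0,255)),(1,(0,255,0))):
  for x in (.0425,.057):
    for y in (-.011,.011):
      for z in (-.013,-.025,-.035):
        p=proj(f,o["tcp_pos"]+R@np.array([s*x,y,z])); q=((p-[300,200])*6).astype(int); cv2.circle(im,tuple(int(i) for i in q),3,(0,0,255) if z==-.013 else ((0,255,255) if z==-.025 else (0,255,0)),-1)
cv2.imwrite("pics/side3.png",im)
E
```

```text
(no output)
```

View pics/side3.png

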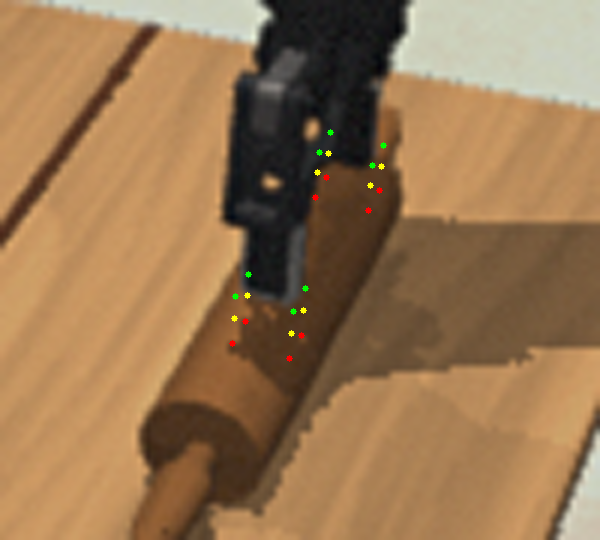

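The tips sit about 32 mm behind the TCP when open, so they aren't touching yet. Half closing brings them forward and gives the gripper body more clearance over the jars. I'll raise the arm before closing.

```bash
python3 -m pendant '0 0 -1.5 0; 0 0 -1.5 0; 0 0 -1 0; 0 0 0 0; 0 0 0 0; 0 0 0 0; 0 0 0 0' 140 20;  python3 - <<'E'
from h import *
st()
f=r.grab_frame("side")
o=r.get_obs(); R=Ro.from_rotvec(o["orientation"]).as_matrix(); w=o["grip_width"]/2
im=cv2.resize(f["color"][180:270,300:400,::-1],None,fx=6,fy=6,interpolation=2)
for s in (-1,1):
  for x in (w,w+.0145):
    for y in (-.011,.011):
      for z,c in ((0,(0,0,255)),(-.01,(0,255,255)),(-.02,(0,255,0))):
        p=proj(f,o["tcp_pos"]+R@np.array([s*x,y,z])); q=((p-[300,180])*6).astype(int); cv2.circle(im,tuple(int(i) for i in q),3,c,-1)
cv2.imwrite("pics/side4.png",im)
E
```

```text
clock: 4.65
tcp_pos: [0.5064, -0.0166, 0.0923]
orientation: [-2.303, 2.094, -0.058]
contact_force: [-0.1, 1.0, 0.2]
grip_width: 0.0387
t 4.65 tcp [ 0.5064 -0.0166  0.0923] tilt [ 0.0465 -0.0039 -0.9989] xang -1.4763 F [-0.1  1.   0.2] n-dist to line -0.1451 w 0.0386875856730685
```

View pics/side4.png

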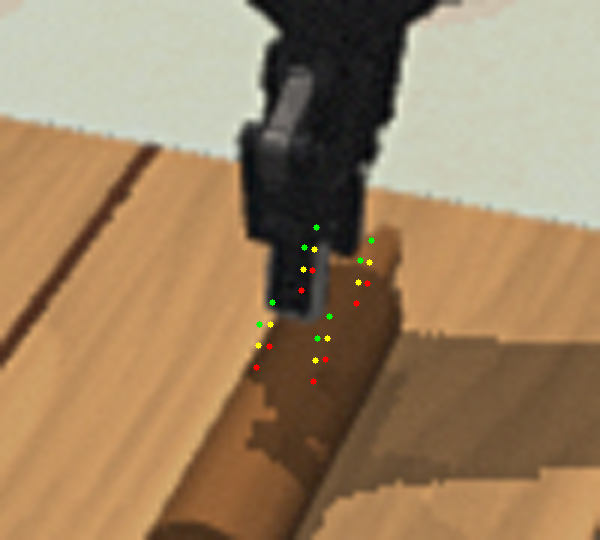

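```bash
P='from h import *
st()'; python3 -m pendant '0 -0.2 1.2 0; 0 0.1 1.2 0; 0 0.1 1.2 0; 0 0 0.6 0; 0 0 0 0'; python3 -c "$P";  python3 -m pendant '0 0 0.2 0'; python3 -c "$P"; 
```

```text
clock: 5.12
tcp_pos: [0.5078, -0.0167, 0.0445]
orientation: [-2.304, 2.095, -0.054]
contact_force: [-0.4, 0.2, 0.4]
grip_width: 0.0382
t 5.12 tcp [ 0.5078 -0.0167  0.0445] tilt [ 0.0439 -0.0036 -0.999 ] xang -1.476 F [-0.4  0.2  0.4] n-dist to line -0.1437 w 0.038212881571269855
clock: 5.2
tcp_pos: [0.5095, -0.0165, 0.0433]
orientation: [-2.303, 2.094, -0.057]
contact_force: [-4.4, -1.6, 46.9]
grip_width: 0.0382
t 5.2 tcp [ 0.5095 -0.0165  0.0433] tilt [ 0.0461 -0.0036 -0.9989] xang -1.4761 F [-4.4 -1.6 46.9] n-dist to line -0.142 w 0.03820255968181668
```

```bash
P='from h import *
st()'; python3 -m pendant '0 0 -0.03 0'; python3 -c "$P";  python3 -m pendant '0 -0.4 0 0'; python3 -c "$P"; 
```

```text
clock: 5.28
tcp_pos: [0.5115, -0.0163, 0.0446]
orientation: [-2.301, 2.092, -0.06]
contact_force: [-0.6, -0.5, 1.1]
grip_width: 0.0387
t 5.28 tcp [ 0.5115 -0.0163  0.0446] tilt [ 0.0493 -0.0034 -0.9988] xang -1.476 F [-0.6 -0.5  1.1] n-dist to line -0.14 w 0.03873830218343924
clock: 5.37
tcp_pos: [0.5155, -0.016, 0.0451]
orientation: [-2.301, 2.093, -0.061]
contact_force: [-0.5, 0.7, 0.2]
grip_width: 0.0387
t 5.37 tcp [ 0.5155 -0.016   0.0451] tilt [ 0.0496 -0.0036 -0.9988] xang -1.4761 F [-0.5  0.7  0.2] n-dist to line -0.1359 w 0.038658333035786474
```

```bash
P='from h import *
st()'; python3 -m pendant '0 0 -0.2 0;0 0.75 0 0; 0 0 0 0'; python3 -c "$P";
```

```text
clock: 5.62
tcp_pos: [0.5089, -0.0163, 0.0471]
orientation: [-2.3, 2.091, -0.062]
contact_force: [0.7, -0.0, -0.3]
grip_width: 0.0386
t 5.62 tcp [ 0.5089 -0.0163  0.0471] tilt [ 0.0509 -0.0032 -0.9987] xang -1.4759 F [ 0.7 -0.  -0.3] n-dist to line -0.1426 w 0.03858810624270904
```

```bash
P='from h import *
st()'; python3 -m pendant '0 0.1 0.2 0;0 0 0.1 0'; python3 -c "$P"; python3 -m pendant '0 0 0.05 0'; python3 -c "$P"; python3 -m pendant '0 -0.4 0.06 0'; python3 -c "$P"; python3 -m pendant '0 -0.4 0.06 0'; python3 -c "$P"
```

```text
clock: 5.78
tcp_pos: [0.5072, -0.0166, 0.0439]
orientation: [-2.301, 2.092, -0.062]
contact_force: [0.3, 0.2, -1.0]
grip_width: 0.0388
t 5.78 tcp [ 0.5072 -0.0166  0.0439] tilt [ 0.0506 -0.0034 -0.9987] xang -1.476 F [ 0.3  0.2 -1. ] n-dist to line -0.1443 w 0.038763581759553016
clock: 5.87
tcp_pos: [0.5072, -0.0167, 0.0434]
orientation: [-2.3, 2.092, -0.062]
contact_force: [-1.4, 1.2, 8.8]
grip_width: 0.0389
t 5.87 tcp [ 0.5072 -0.0167  0.0434] tilt [ 0.0507 -0.0034 -0.9987] xang -1.4761 F [-1.4  1.2  8.8] n-dist to line -0.1443 w 0.0388865887077217
clock: 5.95
tcp_pos: [0.5113, -0.0162, 0.0436]
orientation: [-2.3, 2.092, -0.063]
contact_force: [-1.5, 0.1, 13.9]
grip_width: 0.0387
t 5.95 tcp [ 0.5113 -0.0162  0.0436] tilt [ 0.0515 -0.0035 -0.9987] xang -1.476 F [-1.5  0.1 13.9] n-dist to line -0.1402 w 0.038713662203714014
clock: 6.03
tcp_pos: [0.5166, -0.0157, 0.0441]
orientation: [-2.299, 2.09, -0.066]
contact_force: [0.3, -0.4, 5.8]
grip_width: 0.0383
t 6.03 tcp [ 0.5166 -0.0157  0.0441] tilt [ 0.0538 -0.0034 -0.9985] xang -1.476 F [ 0.3 -0.4  5.8] n-dist to line -0.1349 w 0.03833396268297159
```

```bash
P='from h import *
st()'; for i in 1; do python3 -m pendant '0 -0.4 0.08 0'; python3 -c "$P"; python3 -m pendant '0 -0.4 0.08 0'; python3 -c "$P"; python3 -m pendant '0 -0.4 0.08 0'; python3 -c "$P"; done; python3 - <<'E'
from h import *
f=wframe(); cv2.imwrite("pics/wrist5.png",f["color"][:,:,::-1])
E
```

```text
clock: 6.12
tcp_pos: [0.5217, -0.0152, 0.0443]
orientation: [-2.298, 2.09, -0.068]
contact_force: [-0.4, -0.1, 5.3]
grip_width: 0.0386
t 6.12 tcp [ 0.5217 -0.0152  0.0443] tilt [ 0.0559 -0.0034 -0.9984] xang -1.4762 F [-0.4 -0.1  5.3] n-dist to line -0.1297 w 0.03863213983016777
clock: 6.2
tcp_pos: [0.5269, -0.0147, 0.0444]
orientation: [-2.297, 2.089, -0.07]
contact_force: [0.2, -0.1, 6.3]
grip_width: 0.0382
t 6.2 tcp [ 0.5269 -0.0147  0.0444] tilt [ 0.0578 -0.0033 -0.9983] xang -1.4764 F [ 0.2 -0.1  6.3] n-dist to line -0.1244 w 0.038199044801516376
clock: 6.28
tcp_pos: [0.5322, -0.0142, 0.0446]
orientation: [-2.295, 2.088, -0.072]
contact_force: [-1.2, -0.3, 5.2]
grip_width: 0.0386
t 6.28 tcp [ 0.5322 -0.0142  0.0446] tilt [ 0.0598 -0.0032 -0.9982] xang -1.4764 F [-1.2 -0.3  5.2] n-dist to line -0.1191 w 0.03861959393271536
```

View pics/wrist5.png

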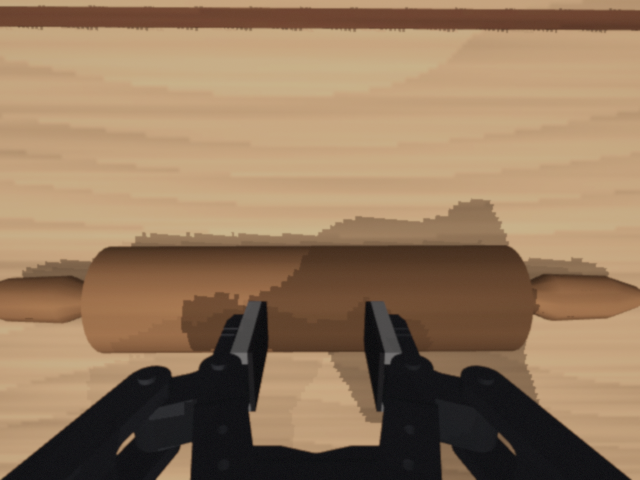

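The wrist view shows the barrel at rows 246–352 and the dark line at rows 8–30. The pin is rolling under light contact. I'll measure it, then lift, and see whether a fast lift removes the tilt.

```bash
python3 - <<'E'
from h import *
f=wframe()
print("pin L/C/R",[np.round(pinw(f,u,a,b)[1],4) for u,a,b in ((150,247,352.5),(315,246.5,352),(480,246,351))])
for u,v in ((50,18.5),(315,18.5),(600,20)): X=ray(f,(u,v),.018); print("line",X[:2].round(4),((X[:2]-L0)@N).round(4))
E
P='from h import *
st()'; python3 -m pendant '0 0 -1.5 0;0 0 -3 0'; python3 -c "$P"; python3 -m pendant '0 0 -3 0; 0 0 0 0'; python3 -c "$P"; 
```

```text
pin L/C/R [np.float64(-0.1211), np.float64(-0.1209), np.float64(-0.1208)]
line [0.6406 0.1128] 0.0004
line [ 0.6517 -0.0022] 0.0009
line [ 0.6632 -0.1275] 0.0009
clock: 6.55
tcp_pos: [0.5259, -0.0142, 0.0852]
orientation: [-2.301, 2.092, -0.061]
contact_force: [0.3, -0.0, -0.2]
grip_width: 0.0386
t 6.55 tcp [ 0.5259 -0.0142  0.0852] tilt [ 0.05   -0.0029 -0.9987] xang -1.476 F [ 0.3 -0.  -0.2] n-dist to line -0.1254 w 0.03858361657916195
clock: 6.72
tcp_pos: [0.5252, -0.0138, 0.1191]
orientation: [-2.3, 2.09, -0.063]
contact_force: [1.2, -0.9, 0.4]
grip_width: 0.0385
t 6.72 tcp [ 0.5252 -0.0138  0.1191] tilt [ 0.0525 -0.0026 -0.9986] xang -1.4756 F [ 1.2 -0.9  0.4] n-dist to line -0.1261 w 0.038514424730535915
```

```bash
P='from h import *
st()'; python3 -m pendant '0 0.4 1.2 0;0 0.3 1.2 0;0 0 1.2 0;0 0 1.2 0;0 0 1.2 0;0 0 0.8 0;0 0 0 0'; python3 -c "$P"
```

```text
clock: 7.3
tcp_pos: [0.5208, -0.0155, 0.0486]
orientation: [-2.298, 2.09, -0.067]
contact_force: [-0.5, 0.8, -0.1]
grip_width: 0.0386
t 7.3 tcp [ 0.5208 -0.0155  0.0486] tilt [ 0.0551 -0.0037 -0.9985] xang -1.4765 F [-0.5  0.8 -0.1] n-dist to line -0.1306 w 0.03855451615358908
```

```bash
P='from h import *
st()'; python3 -m pendant '0 -0.15 0.25 0;0 0 0.15 0; 0 0 0.08 0'; python3 -c "$P"; python3 -m pendant '0 -0.4 0.07 0;0 -0.4 0.07 0'; python3 -c "$P";python3 -m pendant '0 -0.4 0.08 0;0 -0.4 0.08 0'; python3 -c "$P"
```

```text
clock: 7.55
tcp_pos: [0.5232, -0.0152, 0.0441]
orientation: [-2.298, 2.09, -0.068]
contact_force: [-0.2, -0.1, 8.2]
grip_width: 0.0384
t 7.55 tcp [ 0.5232 -0.0152  0.0441] tilt [ 0.0558 -0.0036 -0.9984] xang -1.4765 F [-0.2 -0.1  8.2] n-dist to line -0.1282 w 0.038397274806820314
clock: 7.72
tcp_pos: [0.5326, -0.0144, 0.0448]
orientation: [-2.296, 2.089, -0.071]
contact_force: [0.4, -0.8, -0.6]
grip_width: 0.0388
t 7.72 tcp [ 0.5326 -0.0144  0.0448] tilt [ 0.0588 -0.0037 -0.9983] xang -1.4767 F [ 0.4 -0.8 -0.6] n-dist to line -0.1187 w 0.038813162364063604
clock: 7.88
tcp_pos: [0.5425, -0.0134, 0.0448]
orientation: [-2.294, 2.088, -0.074]
contact_force: [-0.7, -0.2, 5.6]
grip_width: 0.0385
t 7.88 tcp [ 0.5425 -0.0134  0.0448] tilt [ 0.0614 -0.0036 -0.9981] xang -1.4768 F [-0.7 -0.2  5.6] n-dist to line -0.1088 w 0.038492630613131504
```

```bash
P='from h import *
st()'; python3 -m pendant '0 -0.4 0.09 0;0 -0.3 0.09 0'; python3 -c "$P"; python3 -m pendant '0 0 0.06 0'; python3 -c "$P"; python3 - <<'E'
from h import *
f=wframe(); cv2.imwrite("pics/wrist6.png",f["color"][:,:,::-1])
g=cv2.cvtColor(f["color"],cv2.COLOR_RGB2GRAY).astype(int)
for u in (150,480): print(u,[(v,int(g[v,u])) for v in range(200,400) if abs(g[v+1,u]-g[v-1,u])>25])
E
```

```text
clock: 8.05
tcp_pos: [0.5525, -0.0125, 0.0449]
orientation: [-2.292, 2.086, -0.078]
contact_force: [-0.7, -0.3, 4.6]
grip_width: 0.0385
t 8.05 tcp [ 0.5525 -0.0125  0.0449] tilt [ 0.0653 -0.0033 -0.9979] xang -1.477 F [-0.7 -0.3  4.6] n-dist to line -0.0988 w 0.0384707627569385
clock: 8.13
tcp_pos: [0.5541, -0.0124, 0.0449]
orientation: [-2.291, 2.085, -0.08]
contact_force: [0.0, -1.3, 5.2]
grip_width: 0.0386
t 8.13 tcp [ 0.5541 -0.0124  0.0449] tilt [ 0.0673 -0.0031 -0.9977] xang -1.4772 F [ 0.  -1.3  5.2] n-dist to line -0.0972 w 0.03859212583321549
150 [(252, 167), (253, 140), (264, 107), (265, 86), (266, 59), (365, 81), (366, 47), (367, 24)]
480 [(203, 169), (204, 143), (263, 114), (264, 78), (265, 51), (365, 53), (366, 33)]
```

View pics/wrist6.png

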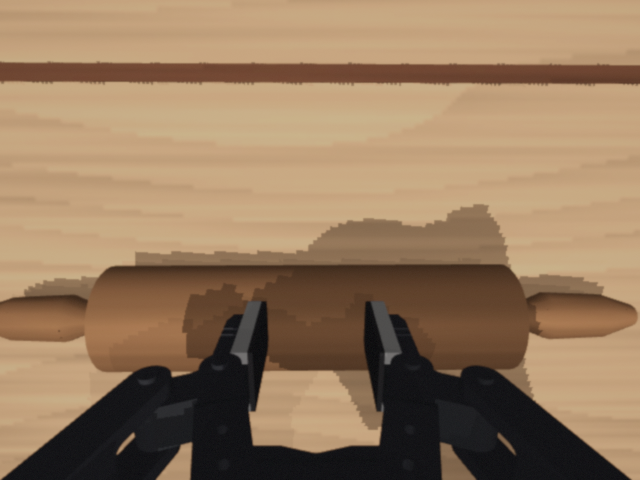

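Barrel rows are now 265–371 and the line is at row 73. The pin is still parallel. I'll measure it and go on to the next stroke.

```bash
cat > m.py <<'E'
import sys
from h import *
va,vb,lv=map(float,sys.argv[1:4]); f=wframe()
p=pinw(f,315,va,vb)[1]; l=(ray(f,(315,lv),.018)[:2]-L0)@N; print("pin",p.round(4),"line",l.round(4),"to go",(l-p).round(4))
E
P='from h import *
st()'; python3 m.py 265 371 73; python3 -m pendant '0 0 -1.5 0;0 0 -3 0; 0 0.5 -2 0'; python3 -c "$P"
```

```text
pin -0.1096 line -0.0005 to go 0.1091
clock: 8.48
tcp_pos: [0.5398, -0.0127, 0.1057]
orientation: [-2.298, 2.09, -0.066]
contact_force: [0.5, 0.1, 0.6]
grip_width: 0.0385
t 8.48 tcp [ 0.5398 -0.0127  0.1057] tilt [ 0.0549 -0.0028 -0.9985] xang -1.4763 F [0.5 0.1 0.6] n-dist to line -0.1115 w 0.038536651279168874
```

```bash
P='from h import *
st()'; python3 -m pendant '0 0.4 1.2 0;0 0.35 1.2 0;0 0 1.2 0;0 0 1.2 0;0 0 0.5 0;0 0 0 0'; python3 -c "$P"
```

```text
clock: 8.98
tcp_pos: [0.5342, -0.0143, 0.0527]
orientation: [-2.297, 2.09, -0.07]
contact_force: [-1.1, 0.6, 0.1]
grip_width: 0.0388
t 8.98 tcp [ 0.5342 -0.0143  0.0527] tilt [ 0.0568 -0.0042 -0.9984] xang -1.4767 F [-1.1  0.6  0.1] n-dist to line -0.1172 w 0.038813106349026
```

```bash
P='from h import *
st()'; python3 -m pendant '0 0 0.6 0;0 0 0.22 0; 0 0 0.08 0'; python3 -c "$P"; python3 -m pendant '0 -0.4 0.1 0;0 -0.4 0.1 0'; python3 -c "$P";python3 -m pendant '0 -0.4 0.11 0;0 -0.4 0.11 0'; python3 -c "$P"
```

```text
clock: 9.23
tcp_pos: [0.5366, -0.014, 0.044]
orientation: [-2.295, 2.089, -0.072]
contact_force: [-0.0, -1.0, 15.2]
grip_width: 0.0384
t 9.23 tcp [ 0.5366 -0.014   0.044 ] tilt [ 0.0595 -0.0038 -0.9982] xang -1.4768 F [-0.  -1.  15.2] n-dist to line -0.1147 w 0.03838380048135238
clock: 9.4
tcp_pos: [0.5475, -0.0131, 0.0447]
orientation: [-2.292, 2.087, -0.078]
contact_force: [-1.0, -0.2, 3.2]
grip_width: 0.0383
t 9.4 tcp [ 0.5475 -0.0131  0.0447] tilt [ 0.0647 -0.0038 -0.9979] xang -1.4771 F [-1.  -0.2  3.2] n-dist to line -0.1038 w 0.03827961529566671
clock: 9.57
tcp_pos: [0.5586, -0.012, 0.0449]
orientation: [-2.29, 2.084, -0.083]
contact_force: [-0.1, -0.2, 7.7]
grip_width: 0.0382
t 9.57 tcp [ 0.5586 -0.012   0.0449] tilt [ 0.0695 -0.0035 -0.9976] xang -1.4773 F [-0.1 -0.2  7.7] n-dist to line -0.0927 w 0.03823985252451211
```

```bash
cat >> h.py <<'E'
def auto(save=None):
    f=wframe(); g=cv2.GaussianBlur(cv2.cvtColor(f["color"],cv2.COLOR_RGB2GRAY),(3,3),0).astype(float)
    S=cv2.GaussianBlur(cv2.cvtColor(f["color"],cv2.COLOR_RGB2HSV)[:,:,1],(3,3),0).astype(float)
    if save: cv2.imwrite(save,f["color"][:,:,::-1])
    out=[]
    for u in (130,150,170,450,470,490):
        col=S[:,u]; m=(col>138).astype(np.uint8)
        n,lab,stt,_=cv2.connectedComponentsWithStats(m[:,None],connectivity=8)
        k=1+np.argmax(stt[1:,3]); va=stt[k,1]; vb=va+stt[k,3]-1
        X,p=pinw(f,u,va-.5,vb+.5)
        # line: dark component of ~8mm
        best=None
        for j in range(1,n):
            if j!=k and 10<=stt[j,3]<=40 and stt[j,1]<va:
                best=(ray(f,(u,stt[j,1]+stt[j,3]/2-.5),.018)[:2]-L0)@N
        out.append((u,int(va),int(vb),round(float(p),4),None if best is None else round(float(best),4)))
    return out
E
P='from h import *
st()'; python3 -m pendant '0 -0.3 0.1 0;0 0 0.06 0'; python3 -c "$P
for q in auto('pics/wrist7.png'): print(q)"; 
```

```text
clock: 9.73
tcp_pos: [0.5649, -0.0114, 0.0451]
orientation: [-2.287, 2.082, -0.088]
contact_force: [-0.1, -0.4, 4.2]
grip_width: 0.0385
t 9.73 tcp [ 0.5649 -0.0114  0.0451] tilt [ 0.0742 -0.0032 -0.9972] xang -1.4775 F [-0.1 -0.4  4.2] n-dist to line -0.0864 w 0.0384741203660604
(130, 267, 269, -0.0746, None)
(150, 267, 270, -0.0749, None)
(170, 98, 101, -0.0028, None)
(450, 277, 278, -0.0795, None)
(470, 94, 95, -0.0006, None)
(490, 93, 97, -0.0008, None)
```

View pics/wrist7.png

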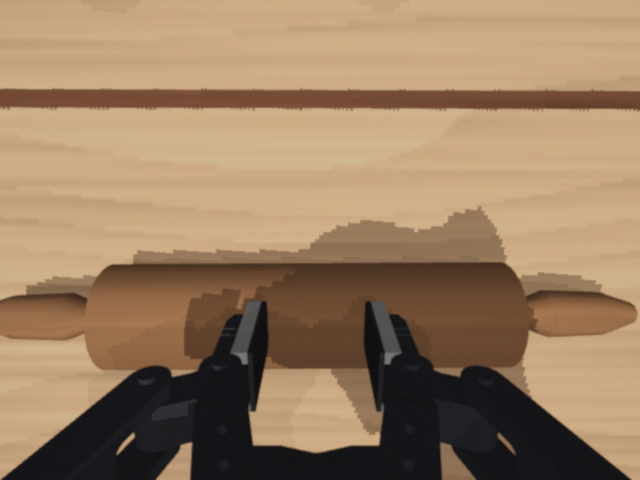

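The barrel is at rows 264–369 and the line at row 98.

```bash
python3 m.py 264 369.5 98.5; python3 -m pendant '0 0.3 -1.5 0;0 0.3 -3 0; 0 0.3 -3 0'; python3 -c "from h import *
st()
f=wframe();c=cv2.cvtColor(f['color'],cv2.COLOR_RGB2HSV)
cv2.imwrite('pics/wrist8.png',f['color'][:,:,::-1])
print([(v,*[int(i) for i in c[v,140]]) for v in range(60,400,6)])"
```

```text
pin -0.0983 line -0.0004 to go 0.0978
clock: 10.08
tcp_pos: [0.5438, -0.0122, 0.1139]
orientation: [-2.296, 2.089, -0.07]
contact_force: [0.5, 0.4, -0.3]
grip_width: 0.0383
t 10.08 tcp [ 0.5438 -0.0122  0.1139] tilt [ 0.0586 -0.003  -0.9983] xang -1.4766 F [ 0.5  0.4 -0.3] n-dist to line -0.1074 w 0.03828288496675497
[(60, 17, 88, 188), (66, 10, 140, 106), (72, 10, 142, 106), (78, 17, 91, 187), (84, 17, 92, 189), (90, 15, 94, 190), (96, 17, 86, 190), (102, 17, 86, 190), (108, 16, 97, 184), (114, 16, 93, 189), (120, 16, 93, 189), (126, 16, 93, 190), (132, 15, 94, 184), (138, 15, 95, 187), (144, 17, 91, 191), (150, 15, 97, 176), (156, 15, 95, 182), (162, 16, 95, 187), (168, 16, 95, 188), (174, 15, 95, 185), (180, 16, 91, 190), (186, 17, 88, 191), (192, 16, 92, 189), (198, 16, 94, 190), (204, 17, 90, 190), (210, 18, 87, 191), (216, 15, 104, 133), (222, 14, 105, 121), (228, 13, 142, 86), (234, 13, 136, 126), (240, 13, 136, 143), (246, 13, 135, 144), (252, 13, 132, 118), (258, 16, 95, 179), (264, 16, 93, 190), (270, 18, 85, 190), (276, 16, 94, 188), (282, 16, 93, 189), (288, 15, 99, 168), (294, 15, 96, 184), (300, 16, 93, 189), (306, 15, 94, 190), (312, 16, 94, 187), (318, 16, 93, 189), (324, 16, 93, 189), (330, 16, 98, 174), (336, 15, 98, 170), (342, 16, 96, 184), (348, 15, 98, 177), (354, 15, 97, 178), (360, 15, 99, 162), (366, 15, 97, 173), (372, 114, 58, 22), (378, 128, 46, 22), (384, 126, 41, 31), (390, 120, 23, 22), (396, 135, 49, 21)]
```

```bash
sed -i 's/col>138/col>118/' h.py; P='from h import *
st()'; python3 -c "from h import *
for q in auto(): print(q)";  python3 -m pendant '0 0.2 1.2 0;0 0 1.2 0;0 0 1.2 0;0 0 1.2 0;0 0 0.9 0;0 0 0.3 0;0 0 0 0'; python3 -c "$P"
```

```text
(130, 225, 257, -0.1009, 0.0)
(150, 229, 252, -0.1005, -0.0002)
(170, 204, 278, -0.1009, -0.0002)
(450, 203, 277, -0.1003, -0.0002)
(470, 229, 251, -0.1003, -0.0002)
(490, 224, 256, -0.1003, -0.0001)
clock: 10.77
tcp_pos: [0.5423, -0.0132, 0.0447]
orientation: [-2.298, 2.09, -0.068]
contact_force: [-0.5, -0.2, -0.4]
grip_width: 0.0385
t 10.77 tcp [ 0.5423 -0.0132  0.0447] tilt [ 0.0553 -0.0039 -0.9985] xang -1.4765 F [-0.5 -0.2 -0.4] n-dist to line -0.109 w 0.03852265197320601
```

```bash
P='from h import *
st()'; python3 -m pendant '0 -0.2 0.04 0;0 0 0.1 0'; python3 -c "$P"; python3 -m pendant '0 -0.35 0.1 0;0 -0.35 0.1 0'; python3 -c "$P";python3 -m pendant '0 -0.4 0.11 0;0 -0.4 0.11 0'; python3 -c "$P"
```

```text
clock: 10.93
tcp_pos: [0.5456, -0.0129, 0.0436]
orientation: [-2.297, 2.09, -0.069]
contact_force: [-1.9, -1.4, 19.9]
grip_width: 0.0385
t 10.93 tcp [ 0.5456 -0.0129  0.0436] tilt [ 0.0564 -0.0038 -0.9984] xang -1.4764 F [-1.9 -1.4 19.9] n-dist to line -0.1057 w 0.038482560487970954
clock: 11.1
tcp_pos: [0.5557, -0.0119, 0.0445]
orientation: [-2.294, 2.087, -0.075]
contact_force: [-0.6, 0.1, 1.5]
grip_width: 0.0387
t 11.1 tcp [ 0.5557 -0.0119  0.0445] tilt [ 0.062  -0.0038 -0.9981] xang -1.4766 F [-0.6  0.1  1.5] n-dist to line -0.0956 w 0.03867526319918906
clock: 11.27
tcp_pos: [0.5665, -0.0109, 0.0446]
orientation: [-2.292, 2.085, -0.08]
contact_force: [-1.4, -0.3, 8.5]
grip_width: 0.0382
t 11.27 tcp [ 0.5665 -0.0109  0.0446] tilt [ 0.0664 -0.0036 -0.9978] xang -1.4768 F [-1.4 -0.3  8.5] n-dist to line -0.0847 w 0.03819263688149237
```

```bash
P='from h import *
st()'; sed -i 's/(130,150,170,450,470,490)/(180,210,420,450)/' h.py; python3 -m pendant '0 -0.4 0.11 0;0 -0.2 0.1 0;0 0 0.07 0'; python3 -c "$P
for q in auto(): print(q)"; python3 -m pendant '0 0.3 -1.5 0;0 0.3 -3 0; 0 0.3 -3 0';python3 -c "$P
for q in auto(): print(q)
f=r.grab_frame('top');cv2.imwrite('pics/top9.png',cv2.resize(f['color'][170:320,225:425,::-1],None,fx=4,fy=4,interpolation=2))"
```

```text
clock: 11.52
tcp_pos: [0.5779, -0.0098, 0.0451]
orientation: [-2.287, 2.082, -0.088]
contact_force: [-0.3, -0.0, 3.8]
grip_width: 0.0386
t 11.52 tcp [ 0.5779 -0.0098  0.0451] tilt [ 0.074  -0.003  -0.9973] xang -1.4772 F [-0.3 -0.   3.8] n-dist to line -0.0733 w 0.03858110449548149
(180, 261, 365, -0.083, -0.0001)
(210, 260, 354, -0.0801, -0.0001)
(420, 260, 354, -0.0804, -0.0004)
(450, 259, 363, -0.0824, -0.0001)
clock: 11.82
tcp_pos: [0.5585, -0.0105, 0.1142]
orientation: [-2.295, 2.087, -0.072]
contact_force: [0.2, 0.6, 0.4]
grip_width: 0.0386
t 11.82 tcp [ 0.5585 -0.0105  0.1142] tilt [ 0.0603 -0.0026 -0.9982] xang -1.4764 F [0.2 0.6 0.4] n-dist to line -0.0926 w 0.038597784849295304
(180, 200, 277, -0.0857, -0.0002)
(210, 200, 276, -0.0854, -0.0001)
(420, 200, 276, -0.0854, -0.0003)
(450, 200, 276, -0.0854, -0.0006)
```

View pics/top9.png

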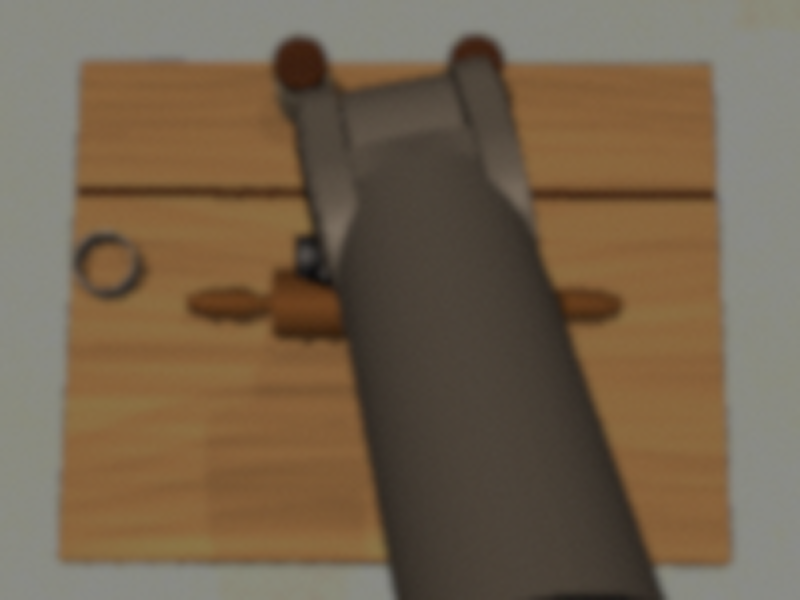

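```bash
python3 - <<'E'
from h import *
f=r.grab_frame("top")
for u0,u1 in ((295,309),(275,287),(366,378)):
    P,w=pin_top(f,u0,u1,236,262,160 if u0==295 else 152); print(u0,w,np.round((np.nanmean(P,0)-L0)@N,4))
E
```

```text
295 14.808731808731807 -0.0894
275 8.29807692307692 -0.0866
366 8.420751633986939 -0.0852
```

```bash
P='from h import *
st()'; python3 -m pendant '0 0.1 1.2 0;0 0 1.2 0;0 0 1.2 0;0 0 1.2 0;0 0 0.8 0;0 0 0.2 0;0 0 0 0'; python3 -c "$P"
```

```text
clock: 12.55
tcp_pos: [0.5575, -0.0113, 0.0438]
orientation: [-2.299, 2.091, -0.064]
contact_force: [0.2, 0.2, 7.1]
grip_width: 0.0382
t 12.55 tcp [ 0.5575 -0.0113  0.0438] tilt [ 0.0527 -0.0031 -0.9986] xang -1.476 F [0.2 0.2 7.1] n-dist to line -0.0937 w 0.038191598767568544
```

In contact at 7 N. Starting the stroke.

```bash
P='from h import *
st()'; python3 -m pendant '0 -0.35 0.09 0;0 -0.4 0.1 0'; python3 -c "$P"; python3 -m pendant '0 -0.4 0.1 0;0 -0.4 0.11 0'; python3 -c "$P";python3 -m pendant '0 -0.4 0.11 0;0 -0.2 0.1 0;0 0 0.07 0'; python3 -c "$P
for q in auto(): print(q)"; python3 -m pendant '0 0 -1 0;0 0.3 -3 0; 0 0.3 -3 0';python3 -c "$P
for q in auto(): print(q)"
```

```text
clock: 12.72
tcp_pos: [0.5678, -0.0104, 0.0442]
orientation: [-2.297, 2.089, -0.069]
contact_force: [0.8, -0.4, 8.5]
grip_width: 0.0385
t 12.72 tcp [ 0.5678 -0.0104  0.0442] tilt [ 0.0572 -0.0031 -0.9984] xang -1.4761 F [ 0.8 -0.4  8.5] n-dist to line -0.0834 w 0.03852351353713318
clock: 12.88
tcp_pos: [0.5788, -0.0093, 0.0446]
orientation: [-2.294, 2.086, -0.074]
contact_force: [-0.3, -0.4, 6.5]
grip_width: 0.0389
t 12.88 tcp [ 0.5788 -0.0093  0.0446] tilt [ 0.0621 -0.003  -0.9981] xang -1.4763 F [-0.3 -0.4  6.5] n-dist to line -0.0723 w 0.03892878570560144
clock: 13.13
tcp_pos: [0.5898, -0.0083, 0.045]
orientation: [-2.29, 2.083, -0.082]
contact_force: [-0.2, -0.3, 3.7]
grip_width: 0.0386
t 13.13 tcp [ 0.5898 -0.0083  0.045 ] tilt [ 0.0696 -0.0025 -0.9976] xang -1.4767 F [-0.2 -0.3  3.7] n-dist to line -0.0613 w 0.038576392681056
(180, 258, 362, -0.0695, -0.0002)
(210, 258, 355, -0.0679, -0.0002)
(420, 257, 354, -0.0676, -0.0003)
(450, 257, 361, -0.0693, -0.0002)
clock: 13.43
tcp_pos: [0.5738, -0.0087, 0.1104]
orientation: [-2.298, 2.088, -0.067]
contact_force: [1.4, 0.8, -0.5]
grip_width: 0.0386
t 13.43 tcp [ 0.5738 -0.0087  0.1104] tilt [ 0.0559 -0.0022 -0.9984] xang -1.4757 F [ 1.4  0.8 -0.5] n-dist to line -0.0772 w 0.03860627455608841
(180, 203, 280, -0.0716, -0.0002)
(210, 203, 280, -0.0715, -0.0002)
(420, 203, 280, -0.0714, -0.0004)
(450, 203, 280, -0.0714, -0.0006)
```

```bash
P='from h import *
st()'; python3 -m pendant '0 0.2 1.2 0;0 0 1.2 0;0 0 1.2 0;0 0 1.2 0;0 0 0.5 0;0 0 0.1 0;0 0 0 0'; python3 -c "$P"
```

```text
clock: 14.07
tcp_pos: [0.5756, -0.0091, 0.0571]
orientation: [-2.296, 2.087, -0.072]
contact_force: [1.2, -0.4, -0.1]
grip_width: 0.0388
t 14.07 tcp [ 0.5756 -0.0091  0.0571] tilt [ 0.0601 -0.0029 -0.9982] xang -1.4755 F [ 1.2 -0.4 -0.1] n-dist to line -0.0755 w 0.03875086223319655
```

```bash
P='from h import *
st()'; python3 -m pendant '0 0.4 0.6 0;0 0 0.5 0;0 0 0.15 0;0 0 0.05 0'; python3 -c "$P"
```

```text
clock: 14.4
tcp_pos: [0.5743, -0.009, 0.044]
orientation: [-2.294, 2.084, -0.076]
contact_force: [-0.6, -0.5, 6.3]
grip_width: 0.0387
t 14.4 tcp [ 0.5743 -0.009   0.044 ] tilt [ 0.0637 -0.0024 -0.998 ] xang -1.4754 F [-0.6 -0.5  6.3] n-dist to line -0.0767 w 0.03866860664716515
```

```bash
P='from h import *
st()'; python3 -m pendant '0 -0.35 0.09 0;0 -0.4 0.1 0'; python3 -c "$P"; python3 -m pendant '0 -0.4 0.1 0;0 -0.4 0.11 0'; python3 -c "$P";python3 -m pendant '0 -0.3 0.11 0;0 0 0.08 0'; python3 -c "$P
for q in auto(): print(q)"; python3 -m pendant '0 0 -1 0;0 0.3 -3 0; 0 0.3 -3 0';python3 -c "$P
for q in auto(): print(q)"
```

```text
clock: 14.57
tcp_pos: [0.5839, -0.0081, 0.0444]
orientation: [-2.292, 2.083, -0.081]
contact_force: [-0.0, 0.6, 4.5]
grip_width: 0.0389
t 14.57 tcp [ 0.5839 -0.0081  0.0444] tilt [ 0.0682 -0.0024 -0.9977] xang -1.4756 F [-0.   0.6  4.5] n-dist to line -0.0671 w 0.038907841990999704
clock: 14.73
tcp_pos: [0.5947, -0.0071, 0.0447]
orientation: [-2.289, 2.08, -0.086]
contact_force: [-0.1, -0.9, 6.9]
grip_width: 0.0384
t 14.73 tcp [ 0.5947 -0.0071  0.0447] tilt [ 0.0729 -0.0022 -0.9973] xang -1.4758 F [-0.1 -0.9  6.9] n-dist to line -0.0562 w 0.0383952811779012
clock: 14.9
tcp_pos: [0.6015, -0.0065, 0.045]
orientation: [-2.285, 2.078, -0.092]
contact_force: [-1.2, -0.4, 4.2]
grip_width: 0.0386
t 14.9 tcp [ 0.6015 -0.0065  0.045 ] tilt [ 0.0786 -0.0018 -0.9969] xang -1.4762 F [-1.2 -0.4  4.2] n-dist to line -0.0494 w 0.03857093323546585
(180, 257, 362, -0.0574, -0.0003)
(210, 257, 355, -0.0558, -0.0005)
(420, 257, 354, -0.0557, -0.0006)
(450, 256, 361, -0.0571, -0.0001)
clock: 15.2
tcp_pos: [0.5858, -0.007, 0.1105]
orientation: [-2.292, 2.083, -0.078]
contact_force: [0.9, -0.5, 0.0]
grip_width: 0.0382
t 15.2 tcp [ 0.5858 -0.007   0.1105] tilt [ 0.0665 -0.0016 -0.9978] xang -1.4753 F [ 0.9 -0.5  0. ] n-dist to line -0.0652 w 0.03822910007392026
(180, 204, 281, -0.0595, -0.0003)
(210, 204, 281, -0.0595, -0.0005)
(420, 203, 280, -0.0587, -0.0001)
(450, 203, 280, -0.0587, -0.0003)
```

```bash
P='from h import *
st()'; python3 -m pendant '0 0.4 1.2 0;0 0.3 1.2 0;0 0 1.2 0;0 0 1.2 0;0 0 0.8 0;0 0 0 0'; python3 -c "$P"
```

```text
clock: 15.75
tcp_pos: [0.5862, -0.008, 0.0599]
orientation: [-2.286, 2.078, -0.093]
contact_force: [0.1, -0.4, -0.5]
grip_width: 0.0386
t 15.75 tcp [ 0.5862 -0.008   0.0599] tilt [ 0.0789 -0.0025 -0.9969] xang -1.4759 F [ 0.1 -0.4 -0.5] n-dist to line -0.0648 w 0.03855388166657808
```

```bash
P='from h import *
st()'; python3 -m pendant '0 0.3 0.5 0;0 0 0.5 0;0 0 0.35 0;0 0 0.15 0; 0 0 0.05 0'; python3 -c "$P"
```

```text
clock: 16.17
tcp_pos: [0.5873, -0.0077, 0.044]
orientation: [-2.283, 2.075, -0.097]
contact_force: [-0.8, 0.2, 2.1]
grip_width: 0.0386
t 16.17 tcp [ 0.5873 -0.0077  0.044 ] tilt [ 0.083  -0.0019 -0.9965] xang -1.4758 F [-0.8  0.2  2.1] n-dist to line -0.0637 w 0.038583347488482515
```

```bash
P='from h import *
st()'; python3 -m pendant '0 -0.35 0.1 0;0 -0.4 0.11 0'; python3 -c "$P"; python3 -m pendant '0 -0.4 0.11 0;0 -0.4 0.12 0'; python3 -c "$P";python3 -m pendant '0 -0.3 0.11 0;0 0 0.08 0'; python3 -c "$P
for q in auto(): print(q)"; python3 -m pendant '0 0 -1 0;0 0.3 -3 0; 0 0.3 -3 0; 0 0 -2 0;0 0 -1 0; 0 0 -0.5 0; 0 0 0 0';python3 -c "$P
for q in auto(): print(q)"
```

```text
clock: 16.33
tcp_pos: [0.597, -0.0067, 0.0443]
orientation: [-2.281, 2.073, -0.102]
contact_force: [0.1, -0.3, 7.2]
grip_width: 0.0388
t 16.33 tcp [ 0.597  -0.0067  0.0443] tilt [ 0.0873 -0.0018 -0.9962] xang -1.4758 F [ 0.1 -0.3  7.2] n-dist to line -0.054 w 0.0388327092480637
clock: 16.5
tcp_pos: [0.6082, -0.0057, 0.0448]
orientation: [-2.278, 2.071, -0.107]
contact_force: [-1.1, 0.1, 8.0]
grip_width: 0.0386
t 16.5 tcp [ 0.6082 -0.0057  0.0448] tilt [ 0.0924 -0.0016 -0.9957] xang -1.4761 F [-1.1  0.1  8. ] n-dist to line -0.0427 w 0.03857510704267201
clock: 16.67
tcp_pos: [0.6153, -0.005, 0.0452]
orientation: [-2.274, 2.068, -0.113]
contact_force: [0.4, 0.3, 4.8]
grip_width: 0.0384
t 16.67 tcp [ 0.6153 -0.005   0.0452] tilt [ 0.0982 -0.0011 -0.9952] xang -1.4765 F [0.4 0.3 4.8] n-dist to line -0.0356 w 0.03835443645205969
(180, 258, 362, -0.0438, -0.0003)
(210, 258, 354, -0.0419, -0.0003)
(420, 257, 354, -0.0419, -0.0005)
(450, 257, 361, -0.0435, -0.0002)
clock: 17.3
tcp_pos: [0.5956, -0.0053, 0.1526]
orientation: [-2.279, 2.071, -0.106]
contact_force: [1.5, -0.2, 0.3]
grip_width: 0.0383
t 17.3 tcp [ 0.5956 -0.0053  0.1526] tilt [ 0.0916 -0.0012 -0.9958] xang -1.4755 F [ 1.5 -0.2  0.3] n-dist to line -0.0552 w 0.038335272435289516
(180, 0, 68, 0.0787, None)
(210, 193, 258, -0.0457, -0.0004)
(420, 192, 258, -0.0452, -0.0007)
(450, 211, 237, -0.0444, -0.0006)
```

```bash
P='from h import *
st()'; python3 -m pendant '0 -1 0 0'; python3 -c "$P"; python3 -m pendant '0 0 0 0;0 0 0 0';python3 -c "$P"; python3 -m pendant '0 0.5 1.2 0; 0 0.5 1.2 0';python3 -c "$P"; python3 -m pendant '0 0 -3 0;0 0 -3 0';python3 -c "$P"; python3 -m pendant '0 0 1.2 0;0 0 1.2 0';python3 -c "$P"
```

```text
clock: 17.43
tcp_pos: [0.6034, -0.0048, 0.1514]
orientation: [-2.281, 2.073, -0.102]
contact_force: [-0.8, 1.0, -1.3]
grip_width: 0.0381
t 17.43 tcp [ 0.6034 -0.0048  0.1514] tilt [ 0.0875 -0.002  -0.9962] xang -1.4756 F [-0.8  1.  -1.3] n-dist to line -0.0474 w 0.03810561175457259
clock: 17.6
tcp_pos: [0.6046, -0.0046, 0.1495]
orientation: [-2.282, 2.073, -0.099]
contact_force: [-0.4, -0.3, 0.5]
grip_width: 0.0384
t 17.6 tcp [ 0.6046 -0.0046  0.1495] tilt [ 0.0858 -0.0013 -0.9963] xang -1.4754 F [-0.4 -0.3  0.5] n-dist to line -0.0462 w 0.03843328941215461
clock: 17.77
tcp_pos: [0.5989, -0.005, 0.1246]
orientation: [-2.28, 2.072, -0.101]
contact_force: [0.1, -0.4, -0.9]
grip_width: 0.0386
t 17.77 tcp [ 0.5989 -0.005   0.1246] tilt [ 8.840e-02 -5.000e-04 -9.961e-01] xang -1.4753 F [ 0.1 -0.4 -0.9] n-dist to line -0.0519 w 0.03859093055658149
clock: 17.93
tcp_pos: [0.5867, -0.0056, 0.1741]
orientation: [-2.292, 2.08, -0.078]
contact_force: [1.3, 0.5, 0.6]
grip_width: 0.0384
t 17.93 tcp [ 0.5867 -0.0056  0.1741] tilt [ 6.790e-02 -3.000e-04 -9.977e-01] xang -1.4744 F [1.3 0.5 0.6] n-dist to line -0.0641 w 0.03839572361229165
clock: 18.1
tcp_pos: [0.5921, -0.005, 0.1553]
orientation: [-2.287, 2.076, -0.088]
contact_force: [-0.0, 1.5, -0.9]
grip_width: 0.0382
t 18.1 tcp [ 0.5921 -0.005   0.1553] tilt [ 0.0768  0.     -0.997 ] xang -1.4747 F [-0.   1.5 -0.9] n-dist to line -0.0587 w 0.038204730715693004
```

```bash
P='from h import *
st()'; python3 -m pendant '0 -0.5 -3 0;0 -0.5 -3 0;0 -0.3 0.8 0;0 0 0.8 0;0 0 0.8 0;0 0 0.8 0;0 0 0.8 0; 0 0 0.8 0'; python3 -c "$P";python3 -m pendant '0 0 -3 0;0 -0.3 -3 0;0 -0.3 0 0;0 0 0.8 0;0 0 0.8 0;0 0 0.8 0;0 0 0.8 0; 0 0 0.8 0'; python3 -c "$P"
```

```text
clock: 18.77
tcp_pos: [0.5994, -0.0042, 0.1543]
orientation: [-2.296, 2.083, -0.069]
contact_force: [-0.8, 0.2, 0.0]
grip_width: 0.0387
t 18.77 tcp [ 0.5994 -0.0042  0.1543] tilt [ 6.010e-02  2.000e-04 -9.982e-01] xang -1.4739 F [-0.8  0.2  0. ] n-dist to line -0.0514 w 0.038682233270433984
clock: 19.43
tcp_pos: [0.5971, -0.0044, 0.1595]
orientation: [-2.307, 2.092, -0.048]
contact_force: [0.1, -0.4, -0.3]
grip_width: 0.0384
t 19.43 tcp [ 0.5971 -0.0044  0.1595] tilt [ 4.120e-02 -1.000e-04 -9.991e-01] xang -1.4732 F [ 0.1 -0.4 -0.3] n-dist to line -0.0536 w 0.03835522163411541
```

```bash
P='from h import *
st()'; python3 -m pendant '0 0 -3 0;0 -0.3 -3 0;0 -0.3 0 0;0 0 0.8 0;0 0 0.8 0;0 0 0.8 0;0 0 0.8 0; 0 0 0.8 0'; python3 -c "$P"; python3 -m pendant '0 0 -3 0;0 -0.1 -3 0;0 -0.1 0 0;0 0 0.8 0;0 0 0.8 0;0 0 0.8 0;0 0 0.8 0; 0 0 1 0'; python3 -c "$P"
```

```text
clock: 20.1
tcp_pos: [0.595, -0.0046, 0.1638]
orientation: [-2.317, 2.1, -0.025]
contact_force: [-0.4, 0.1, 0.2]
grip_width: 0.0384
t 20.1 tcp [ 0.595  -0.0046  0.1638] tilt [ 2.150e-02 -4.000e-04 -9.998e-01] xang -1.4726 F [-0.4  0.1  0.2] n-dist to line -0.0558 w 0.038400935539987566
clock: 20.77
tcp_pos: [0.5895, -0.0052, 0.1664]
orientation: [-2.328, 2.108, -0.004]
contact_force: [0.1, 0.3, -0.4]
grip_width: 0.0388
t 20.77 tcp [ 0.5895 -0.0052  0.1664] tilt [ 2.8e-03 -8.0e-04 -1.0e+00] xang -1.4719 F [ 0.1  0.3 -0.4] n-dist to line -0.0613 w 0.03879940588149439
```

```bash
P='from h import *
st()'; python3 -m pendant '0 -0.2 1.2 0.4;0 -0.2 1.2 0;0 0 1.2 0;0 0 1.2 0;0 0 1.2 0;0 0 1.2 0;0 0 1.2 0; 0 0 1.2 0'; python3 -c "$P"; python3 -c "from h import *
for q in auto(): print(q)"
```

```text
clock: 21.43
tcp_pos: [0.5905, -0.0048, 0.0546]
orientation: [2.318, -2.115, -0.006]
contact_force: [-0.8, -0.6, 0.4]
grip_width: 0.0386
t 21.43 tcp [ 0.5905 -0.0048  0.0546] tilt [-5.7e-03 -3.0e-04 -1.0e+00] xang -1.4793 F [-0.8 -0.6  0.4] n-dist to line -0.0602 w 0.03859441420967956
(180, 204, 305, -0.0456, -0.0002)
(210, 204, 305, -0.0456, -0.0004)
(420, 204, 305, -0.0456, -0.0003)
(450, 203, 305, -0.0454, -0.0003)
```

```bash
P='from h import *
st()'; python3 -m pendant '0 -0.3 0.4 0;0 -0.15 0.25 0;0 0 0.1 0'; python3 -c "$P";python3 -m pendant '0 0 0.06 0'; python3 -c "$P"
```

```text
clock: 21.73
tcp_pos: [0.5939, -0.0043, 0.0434]
orientation: [2.316, -2.112, -0.011]
contact_force: [-1.8, -1.4, 17.7]
grip_width: 0.0385
t 21.73 tcp [ 0.5939 -0.0043  0.0434] tilt [-1.020e-02 -4.000e-04 -9.999e-01] xang -1.4791 F [-1.8 -1.4 17.7] n-dist to line -0.0568 w 0.03846741104655528
clock: 21.82
tcp_pos: [0.5955, -0.0042, 0.044]
orientation: [2.317, -2.114, -0.008]
contact_force: [-0.7, -0.1, 3.6]
grip_width: 0.0384
t 21.82 tcp [ 0.5955 -0.0042  0.044 ] tilt [-7.4e-03 -4.0e-04 -1.0e+00] xang -1.4792 F [-0.7 -0.1  3.6] n-dist to line -0.0552 w 0.03844935295954263
```

```bash
P='from h import *
st()'; python3 -m pendant '0 -0.35 0.07 0;0 -0.4 0.07 0'; python3 -c "$P"; python3 -m pendant '0 -0.4 0.07 0;0 -0.4 0.07 0'; python3 -c "$P";python3 -m pendant '0 -0.4 0.07 0;0 -0.1 0.06 0;0 0 0.05 0'; python3 -c "$P
for q in auto(): print(q)"; python3 -m pendant '0 0 -1 0;0 0 -2 0; 0 0 -1 0';python3 -c "$P
for q in auto(): print(q)"
```

```text
clock: 21.98
tcp_pos: [0.6052, -0.0033, 0.0445]
orientation: [2.319, -2.116, -0.004]
contact_force: [-0.2, 0.9, 1.6]
grip_width: 0.0385
t 21.98 tcp [ 0.6052 -0.0033  0.0445] tilt [-3.5e-03 -4.0e-04 -1.0e+00] xang -1.4793 F [-0.2  0.9  1.6] n-dist to line -0.0455 w 0.038489542070742726
clock: 22.15
tcp_pos: [0.6157, -0.0023, 0.0444]
orientation: [2.321, -2.118, 0.0]
contact_force: [1.1, 0.7, 6.2]
grip_width: 0.0384
t 22.15 tcp [ 0.6157 -0.0023  0.0444] tilt [ 0.e+00 -1.e-04 -1.e+00] xang -1.4794 F [1.1 0.7 6.2] n-dist to line -0.0349 w 0.03837455592776961
clock: 22.4
tcp_pos: [0.6252, -0.0013, 0.0444]
orientation: [-2.317, 2.115, -0.006]
contact_force: [-0.1, -0.7, 5.2]
grip_width: 0.0385
t 22.4 tcp [ 0.6252 -0.0013  0.0444] tilt [ 5.6e-03  4.0e-04 -1.0e+00] xang -1.4796 F [-0.1 -0.7  5.2] n-dist to line -0.0254 w 0.03848287621961573
(180, 249, 353, -0.0294, -0.0004)
(210, 249, 353, -0.0293, -0.0006)
(420, 248, 352, -0.0289, -0.0005)
(450, 248, 353, -0.0292, -0.0005)
clock: 22.7
tcp_pos: [0.6228, -0.0015, 0.0829]
orientation: [2.32, -2.117, -0.002]
contact_force: [0.6, -0.2, -0.3]
grip_width: 0.0387
t 22.7 tcp [ 0.6228 -0.0015  0.0829] tilt [-1.2e-03  3.0e-04 -1.0e+00] xang -1.4794 F [ 0.6 -0.2 -0.3] n-dist to line -0.0278 w 0.03866674963784077
(180, 224, 310, -0.0311, -0.0006)
(210, 224, 310, -0.0311, -0.0003)
(420, 11, 98, 0.0748, None)
(450, 0, 107, 0.0748, None)
```

```bash
P='from h import *
st()'; python3 -m pendant '0 0.6 0 0;0 0.5 0.8 0;0 0 1 0;0 0 1 0;0 0 0.3 0;0 0 0 0'; python3 -c "$P"
```

```text
clock: 23.25
tcp_pos: [0.609, -0.0031, 0.0478]
orientation: [2.319, -2.117, -0.003]
contact_force: [-0.3, 0.2, -0.1]
grip_width: 0.0383
t 23.25 tcp [ 0.609  -0.0031  0.0478] tilt [-2.6e-03 -2.0e-04 -1.0e+00] xang -1.4796 F [-0.3  0.2 -0.1] n-dist to line -0.0416 w 0.03832307956901739
```

```bash
P='from h import *
st()'; python3 -m pendant '0 -0.15 0.2 0;0 0 0.12 0;0 0 0.07 0'; python3 -c "$P"; python3 -m pendant '0 -0.35 0.07 0;0 -0.4 0.07 0'; python3 -c "$P"; python3 -m pendant '0 -0.4 0.07 0;0 -0.4 0.07 0'; python3 -c "$P";python3 -m pendant '0 -0.3 0.07 0;0 0 0.05 0'; python3 -c "$P
for q in auto(): print(q)"
```

```text
clock: 23.5
tcp_pos: [0.6123, -0.0027, 0.0441]
orientation: [2.32, -2.117, -0.001]
contact_force: [0.4, -1.0, 7.8]
grip_width: 0.0384
t 23.5 tcp [ 0.6123 -0.0027  0.0441] tilt [-1.e-03 -1.e-04 -1.e+00] xang -1.4796 F [ 0.4 -1.   7.8] n-dist to line -0.0384 w 0.038418750551678
clock: 23.67
tcp_pos: [0.6218, -0.0018, 0.0445]
orientation: [-2.319, 2.117, -0.003]
contact_force: [0.2, -0.3, 3.2]
grip_width: 0.0384
t 23.67 tcp [ 0.6218 -0.0018  0.0445] tilt [ 2.8e-03 -1.0e-04 -1.0e+00] xang -1.4795 F [ 0.2 -0.3  3.2] n-dist to line -0.0288 w 0.03843041631106473
clock: 23.83
tcp_pos: [0.6323, -0.0008, 0.0444]
orientation: [-2.317, 2.115, -0.007]
contact_force: [0.2, -0.5, 6.5]
grip_width: 0.0383
t 23.83 tcp [ 0.6323 -0.0008  0.0444] tilt [ 6.2e-03  1.0e-04 -1.0e+00] xang -1.4797 F [ 0.2 -0.5  6.5] n-dist to line -0.0182 w 0.03831207891197192
clock: 24.0
tcp_pos: [0.6385, -0.0003, 0.0444]
orientation: [-2.315, 2.113, -0.011]
contact_force: [0.3, 0.3, 5.6]
grip_width: 0.0387
t 24.0 tcp [ 6.385e-01 -3.000e-04  4.440e-02] tilt [ 1.010e-02  5.000e-04 -9.999e-01] xang -1.4799 F [0.3 0.3 5.6] n-dist to line -0.0121 w 0.03866101156632214
(180, 244, 355, -0.0152, None)
(210, 244, 355, -0.0152, None)
(420, 244, 354, -0.0151, None)
(450, 43, 153, 0.0708, None)
```

```bash
P='from h import *
st()'; python3 -m pendant '0 0 -1 0;0 0 -2 0; 0 0 -1 0;0 0 0 0'; python3 -c "$P
for q in auto('pics/wrist20.png'): print(q)
f=r.grab_frame('top');cv2.imwrite('pics/top20.png',cv2.resize(f['color'][170:320,225:425,::-1],None,fx=4,fy=4,interpolation=2))"
```

```text
clock: 24.38
tcp_pos: [0.6361, -0.0002, 0.0845]
orientation: [-2.318, 2.115, -0.005]
contact_force: [0.2, 0.3, 0.5]
grip_width: 0.0385
t 24.38 tcp [ 6.361e-01 -2.000e-04  8.450e-02] tilt [ 4.7e-03  6.0e-04 -1.0e+00] xang -1.4795 F [0.2 0.3 0.5] n-dist to line -0.0144 w 0.03847036753795392
(180, 219, 310, -0.0166, None)
(210, 219, 310, -0.0166, None)
(420, 219, 310, -0.0167, None)
(450, 36, 147, 0.072, None)
```

View pics/wrist20.png

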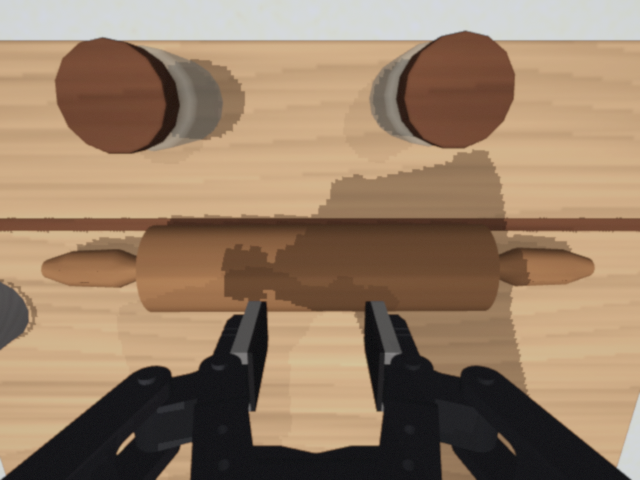

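View pics/top20.png

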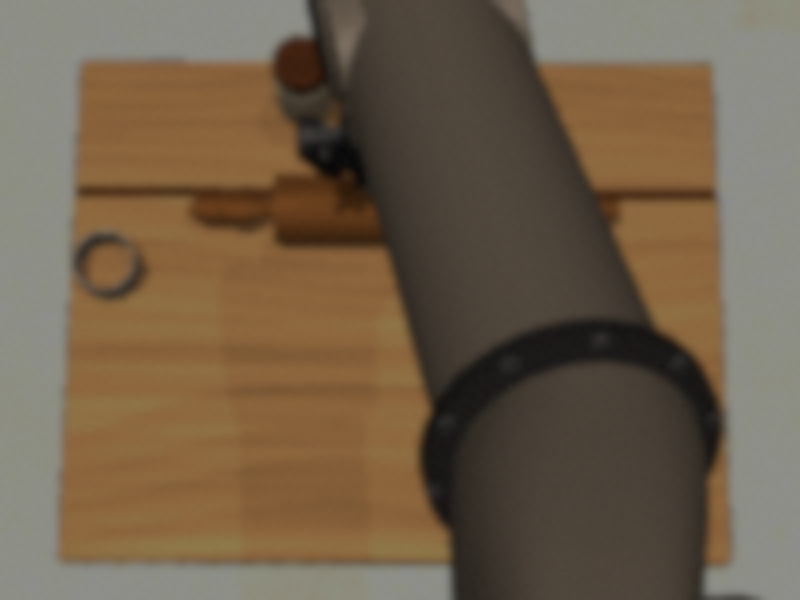

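```bash
python3 - <<'E'
from h import *
f=wframe()
print("barrel",pinw(f,200,225.5,311)[1],pinw(f,450,225,311)[1]); print("handles",pinw(f,95,249,287)[1],pinw(f,545,248,285.5)[1])
for u in (60,560): print("line",(ray(f,(u,224.5),.018)[:2]-L0)@N)
t=r.grab_frame("top")
print("top left handle",(ray(t,(225+232/4,170+208/4),.042)[:2]-L0)@N, "barrel",(ray(t,(225+325/4,170+(176+242)/8),.042)[:2]-L0)@N)
h=cv2.resize(f["color"][200:320,20:620,::-1],None,fx=1.3,fy=3); cv2.imwrite("pics/w21.png",h)
E
```

```text
barrel -0.019087139310462336 -0.019046327113807153
handles -0.01904262484510316 -0.018488952616569326
line -0.0010728619419883088
line -0.0012997952267536426
top left handle -0.01921283095400292 barrel -0.01962911376684205
```

View pics/w21.png

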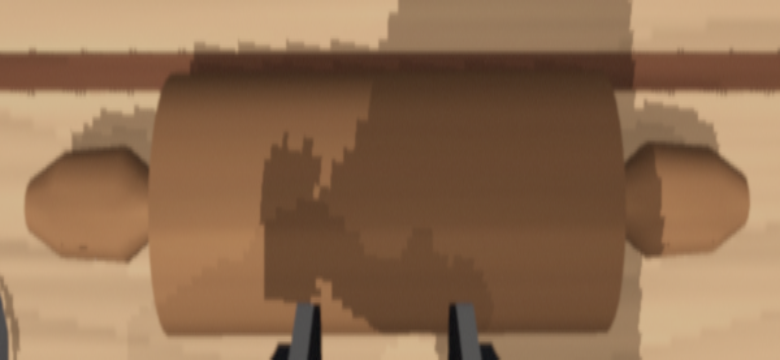

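About 18 mm remain, and the wrist and top views agree within 1 mm. I'll do one 12 mm stroke, then a short final one.

```bash
P='from h import *
st()'; python3 -m pendant '0 0.5 0 0;0 0.4 0.8 0;0 0 1 0;0 0 1 0;0 0 0.4 0;0 0 0 0'; python3 -c "$P"
```

```text
clock: 25.08
tcp_pos: [0.6226, -0.0016, 0.0439]
orientation: [2.319, -2.116, -0.003]
contact_force: [0.3, -0.5, 13.2]
grip_width: 0.0388
t 25.08 tcp [ 0.6226 -0.0016  0.0439] tilt [-0.003  0.    -1.   ] xang -1.4793 F [ 0.3 -0.5 13.2] n-dist to line -0.028 w 0.03878378580107871
```

```bash
P='from h import *
st()'; python3 -m pendant '0 -0.35 0.06 0;0 -0.4 0.07 0'; python3 -c "$P"; python3 -m pendant '0 -0.4 0.07 0;0 -0.4 0.07 0;0 0 0.06 0'; python3 -c "$P"; python3 -m pendant '0 0 -1 0;0 0 -2 0; 0 0 -1 0;0 0 0 0'; python3 -c "$P
auto('pics/wrist22.png')"
```

```text
clock: 25.25
tcp_pos: [0.6325, -0.0007, 0.0444]
orientation: [-2.32, 2.117, -0.001]
contact_force: [0.3, -1.1, 6.4]
grip_width: 0.0383
t 25.25 tcp [ 0.6325 -0.0007  0.0444] tilt [ 0.0012  0.     -1.    ] xang -1.4793 F [ 0.3 -1.1  6.4] n-dist to line -0.0181 w 0.03833928425718782
clock: 25.5
tcp_pos: [0.645, 0.0005, 0.0444]
orientation: [-2.316, 2.114, -0.009]
contact_force: [0.5, -0.0, 7.8]
grip_width: 0.0385
t 25.5 tcp [6.45e-01 5.00e-04 4.44e-02] tilt [ 8.1e-03  4.0e-04 -1.0e+00] xang -1.4795 F [ 0.5 -0.   7.8] n-dist to line -0.0055 w 0.03849146193578982
clock: 25.83
tcp_pos: [0.6432, 0.0007, 0.0844]
orientation: [-2.319, 2.115, -0.004]
contact_force: [0.2, 0.4, 0.1]
grip_width: 0.0384
t 25.83 tcp [0.6432 0.0007 0.0844] tilt [ 3.8e-03  6.0e-04 -1.0e+00] xang -1.4791 F [0.2 0.4 0.1] n-dist to line -0.0072 w 0.03838630339406832
```

View pics/wrist22.png

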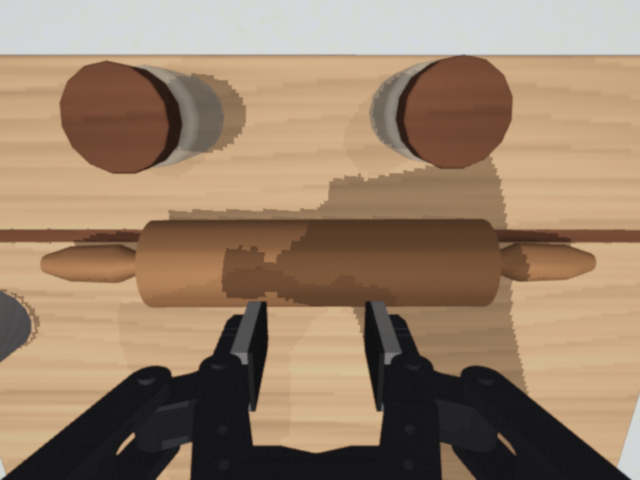

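The barrel is at rows 219–306, the handles are centred near row 263, and the line is at rows 230–243.

```bash
cat > m2.py <<'E'
from h import *
f=wframe(); S=cv2.cvtColor(f["color"],cv2.COLOR_RGB2HSV)[:,:,1]; g=cv2.cvtColor(f["color"],cv2.COLOR_RGB2GRAY).astype(float)
ps=[]
for u in (170,200,450,470):
    m=cv2.morphologyEx((S[:,u:u+1]>118).astype(np.uint8),cv2.MORPH_CLOSE,np.ones((5,1)))
    n,l,s,_=cv2.connectedComponentsWithStats(m); 
    k=max((j for j in range(1,n) if s[j,1]+s[j,3]>250),key=lambda j:s[j,3]); a,b=s[k,1]-.5,s[k,1]+s[k,3]-.5
    p=pinw(f,u,a,b); ps.append(p[1]); print(u,a,b,p[1].round(4))
ls=[]
for u in (15,25,600,615,625):
    c=(S[:,u]>118)&(np.arange(480)>200)&(np.arange(480)<330); v=np.where(c)[0]
    x=(ray(f,(u,v.mean()),.018)[:2]-L0)@N; ls.append(x); print("line",u,v.min(),v.max(),x.round(4))
print("to go",np.mean(ls)-np.mean(ps))
t=r.grab_frame("top"); cv2.imwrite("pics/topm.png",cv2.resize(t["color"][170:320,225:425,::-1],None,fx=4,fy=4,interpolation=2))
P,w=pin_top(t,297,308,205,234,166); print("top barrel",w,np.nanmean((P-L0)@N))
E
python3 m2.py
```

```text
170 219.5 306.5 -0.0086
200 219.5 306.5 -0.0086
450 218.5 305.5 -0.0081
470 218.5 305.5 -0.0081
line 15 230 240 -0.0002
line 25 230 240 -0.0002
line 600 230 241 -0.0007
line 615 230 241 -0.0007
line 625 230 241 -0.0007
to go 0.007894283531037879
top barrel 15.911764705882348 -0.00909806513300687
```

```bash
P='from h import *
st()'; python3 -m pendant '0 0.2 0 0;0 0.2 0.8 0;0 0 1 0;0 0 1 0;0 0 0.35 0;0 0 0 0'; python3 -c "$P"
```

```text
clock: 26.48
tcp_pos: [0.6354, -0.0003, 0.0442]
orientation: [2.319, -2.115, -0.004]
contact_force: [-0.6, -0.2, 14.8]
grip_width: 0.0387
t 26.48 tcp [ 6.354e-01 -3.000e-04  4.420e-02] tilt [-3.5e-03 -1.0e-04 -1.0e+00] xang -1.4789 F [-0.6 -0.2 14.8] n-dist to line -0.0151 w 0.03870014131627302
```

```bash
P='from h import *
st()'; python3 -m pendant '0 -0.35 0.06 0;0 -0.4 0.07 0;0 -0.25 0.07 0'; python3 -c "$P"; python3 -m pendant '0 0 0.06 0'; python3 -c "$P";python3 m2.py
```

```text
clock: 26.73
tcp_pos: [0.6491, 0.001, 0.0444]
orientation: [-2.32, 2.116, -0.003]
contact_force: [-0.1, -0.5, 6.7]
grip_width: 0.0386
t 26.73 tcp [0.6491 0.001  0.0444] tilt [ 2.8e-03  1.0e-04 -1.0e+00] xang -1.4791 F [-0.1 -0.5  6.7] n-dist to line -0.0014 w 0.0386426636859897
clock: 26.82
tcp_pos: [0.6507, 0.0012, 0.0444]
orientation: [-2.318, 2.115, -0.006]
contact_force: [-0.3, -0.2, 5.7]
grip_width: 0.0387
t 26.82 tcp [0.6507 0.0012 0.0444] tilt [ 5.1e-03  3.0e-04 -1.0e+00] xang -1.4791 F [-0.3 -0.2  5.7] n-dist to line 0.0002 w 0.038741250694704285
170 242.5 348.5 -0.001
200 242.5 348.5 -0.001
450 241.5 347.5 -0.0006
470 241.5 347.5 -0.0006
line 15 201 315 -0.0024
line 25 201 316 -0.0005
line 600 267 315 -0.0108
line 615 267 314 -0.0105
line 625 267 311 -0.0096
to go -0.005967390710841585
top barrel 15.412499999999994 -0.0034219069849121156
```

```bash
P='from h import *
st()'; python3 -m pendant '0 0 -1 0;0 0 -2 0; 0 0 -1 0;0 0 0 0'; python3 -c "$P
auto('pics/wrist24.png')"; python3 m2.py
```

```text
clock: 27.25
tcp_pos: [0.6493, 0.0013, 0.0847]
orientation: [-2.32, 2.116, -0.001]
contact_force: [0.2, -0.4, 0.2]
grip_width: 0.0388
t 27.25 tcp [0.6493 0.0013 0.0847] tilt [ 1.5e-03  4.0e-04 -1.0e+00] xang -1.4787 F [ 0.2 -0.4  0.2] n-dist to line -0.0011 w 0.038827441250832075
170 219.5 306.5 -0.0027
200 219.5 306.5 -0.0027
450 218.5 305.5 -0.0021
470 218.5 305.5 -0.0021
line 15 239 250 -0.0004
line 25 240 250 -0.0007
line 600 240 250 -0.0007
line 615 240 250 -0.0007
line 625 240 251 -0.001
to go 0.0016972610738663627
top barrel 16.15833333333333 -0.0027212609035092666
```

View pics/wrist24.png

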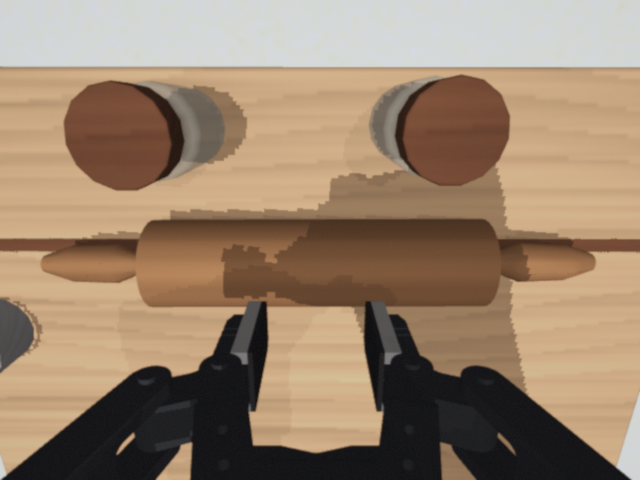

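```bash
python3 - <<'E'
from h import *
f=r.grab_frame("side")
a=np.array([240,180]); cv2.imwrite("pics/side25.png",cv2.resize(f["color"][180:320,240:350,::-1],None,fx=5,fy=4.2,interpolation=2))
np.save("/tmp/side25.npy",f["color"])
E
```

```text
(no output)
```

View pics/side25.png

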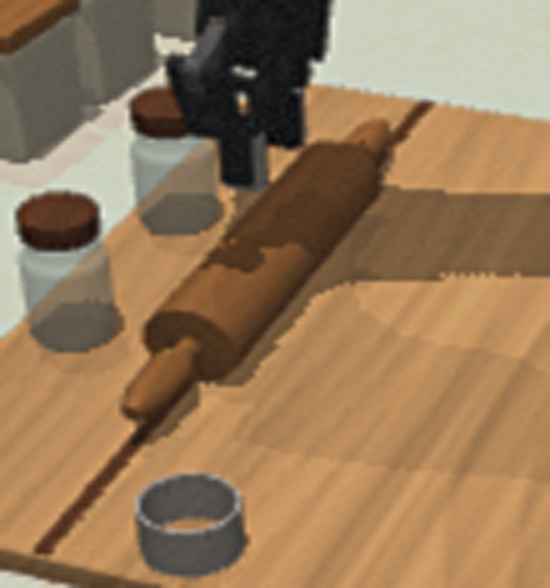

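```bash
python3 - <<'E'
from h import *
f=r.grab_frame("side")
q=lambda x,y:(240+x/5,180+y/4.2)
for n,x,y,z in (("tip",128,408,.042),("neck",183,352,.042),("line",45,547,.018),("line",100,481,.018),("line",140,433,.018),("line",425,104,.018),("line",400,136,.018)):
    X=ray(f,q(x,y),z); print(n,X.round(4),((X[:2]-L0)@N).round(4))
E
```

```text
tip [0.6388 0.1486 0.042 ] 0.0019
neck [0.641 0.098 0.042] -0.0005
line [0.6304 0.2308 0.018 ] 0.0011
line [0.6357 0.1799 0.018 ] 0.0018
line [0.6399 0.1403 0.018 ] 0.0022
line [ 0.6712 -0.2136  0.018 ] 0.0009
line [ 0.6661 -0.1721  0.018 ] -0.0003
```

```bash
P='from h import *
st()'; python3 -m pendant '0 0 0.8 0;0 0 1 0;0 0 1 0;0 0 0.5 0;0 0 0 0; 0 0 0 0'; python3 -c "$P"
```

```text
clock: 28.0
tcp_pos: [0.6487, 0.0011, 0.0444]
orientation: [2.321, -2.116, -0.001]
contact_force: [0.8, -0.1, 6.4]
grip_width: 0.0385
t 28.0 tcp [0.6487 0.0011 0.0444] tilt [-1.1e-03  2.0e-04 -1.0e+00] xang -1.4786 F [ 0.8 -0.1  6.4] n-dist to line -0.0017 w 0.038512467697799764
```

```bash
P='from h import *
st()'; python3 -m pendant '0 -0.25 0.06 0;0 0 0.06 0;0 0 0.05 0'; python3 -c "$P";python3 -m pendant '0 0 -1 0;0 0 -2 0; 0 0 -1 0;0 0 0 0'; python3 -c "$P"; python3 m2.py
```

```text
clock: 28.25
tcp_pos: [0.655, 0.0017, 0.0444]
orientation: [-2.319, 2.114, -0.006]
contact_force: [-0.1, -0.3, 7.5]
grip_width: 0.0386
t 28.25 tcp [0.655  0.0017 0.0444] tilt [ 5.3e-03  4.0e-04 -1.0e+00] xang -1.4786 F [-0.1 -0.3  7.5] n-dist to line 0.0045 w 0.03855745326686423
clock: 28.58
tcp_pos: [0.6534, 0.0018, 0.0836]
orientation: [-2.321, 2.116, -0.001]
contact_force: [0.7, -0.3, -0.3]
grip_width: 0.0385
t 28.58 tcp [0.6534 0.0018 0.0836] tilt [ 1.e-03  5.e-04 -1.e+00] xang -1.4783 F [ 0.7 -0.3 -0.3] n-dist to line 0.003 w 0.0385386241009426
170 221.5 307.5 0.0009
200 221.5 307.5 0.0009
450 220.5 307.5 0.0013
470 220.5 307.5 0.0013
line 15 246 257 -0.0005
line 25 246 256 -0.0002
line 600 247 258 -0.001
line 615 247 257 -0.0007
line 625 247 257 -0.0007
to go -0.001676361138102534
top barrel 16.387218045112803 0.0008872531866724992
```

```bash
P='from h import *
st()'; python3 -m pendant '0 0 -3 0;0 0 -3 0;0 0 -3 0;0 0 -1 0;0 0 0 0'; python3 -c "$P
auto('pics/wrist26.png')"; python3 - <<'E'
import cv2,numpy as np
from h import *
f=wframe(); g=f["color"]; S=cv2.cvtColor(g,cv2.COLOR_RGB2HSV)[:,:,1]
for u in range(100,560,20):
    v=np.where(S[:,u]>118)[0]; 
    sp=np.split(v,np.where(np.diff(v)>2)[0]+1); print(u,[(int(s[0]),int(s[-1])) for s in sp if len(s)>4])
E
```

```text
clock: 29.1
tcp_pos: [0.6483, 0.001, 0.1779]
orientation: [2.315, -2.109, -0.016]
contact_force: [0.0, -0.0, -0.6]
grip_width: 0.0381
t 29.1 tcp [0.6483 0.001  0.1779] tilt [-1.380e-02 -4.000e-04 -9.999e-01] xang -1.4779 F [ 0.  -0.  -0.6] n-dist to line -0.0022 w 0.038095058230546326
100 [(200, 207)]
120 [(200, 214)]
140 [(198, 221)]
160 [(110, 124), (197, 222)]
180 [(88, 150), (199, 220)]
200 [(89, 154), (179, 239)]
220 [(99, 143), (178, 240)]
240 [(179, 240)]
260 [(178, 240)]
280 [(178, 240)]
300 [(179, 239)]
320 [(178, 239)]
340 [(178, 239)]
360 [(178, 240)]
380 [(93, 143), (178, 240)]
400 [(84, 151), (178, 240)]
420 [(87, 145), (178, 239)]
440 [(182, 234)]
460 [(196, 222)]
480 [(196, 221)]
500 [(198, 219)]
520 [(200, 208)]
540 [(200, 208)]
```

View pics/wrist26.png

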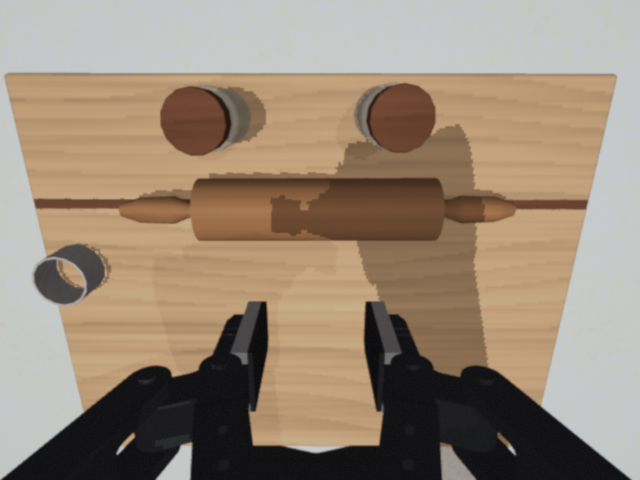

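The wrist view shows the line at row 204 on both sides, the barrel at rows 178–240 parallel to it, and the jars and cutter undisturbed. Next I'll compute how well the pin is centred and take an unobstructed top view.

```bash
python3 - <<'E'
from h import *
f=wframe()
print([pinw(f,u,177.5,240)[1].round(4) for u in (220,320,420)],[((ray(f,(u,v),.018)[:2]-L0)@N).round(4) for u,v in ((100,203.6),(540,204.2))],"far edge",((ray(f,(320,74),.018)[:2]-L0)@N).round(4))
E
python3 -m pendant '2 0 -1 0;3.5 1 0 0;3.5 1 0 0;3.5 1 0 0;3.5 1 0 0;3.5 1 0 0;3.5 1 0 0;1 0 0 0'
python3 - <<'E'
from h import *
f=r.grab_frame("top"); cv2.imwrite("pics/top27.png",cv2.resize(f["color"][170:320,225:425,::-1],None,fx=4,fy=4,interpolation=2))
s=r.grab_frame("side"); cv2.imwrite("pics/side27.png",cv2.resize(s["color"][180:320,240:350,::-1],None,fx=5,fy=4.2,interpolation=2))
E
```

```text
[np.float64(0.0004), np.float64(0.0005), np.float64(0.0006)] [np.float64(-0.0017), np.float64(-0.0018)] far edge 0.097
clock: 29.92
tcp_pos: [0.6009, -0.2453, 0.1666]
orientation: [2.319, -2.082, -0.058]
contact_force: [-0.1, -2.0, -0.3]
grip_width: 0.0386
```

View pics/top27.png

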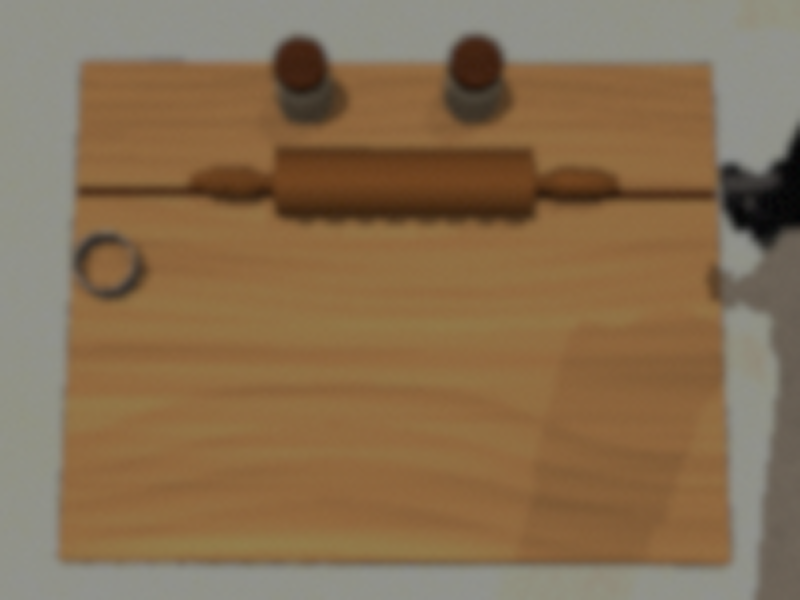

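View pics/side27.png

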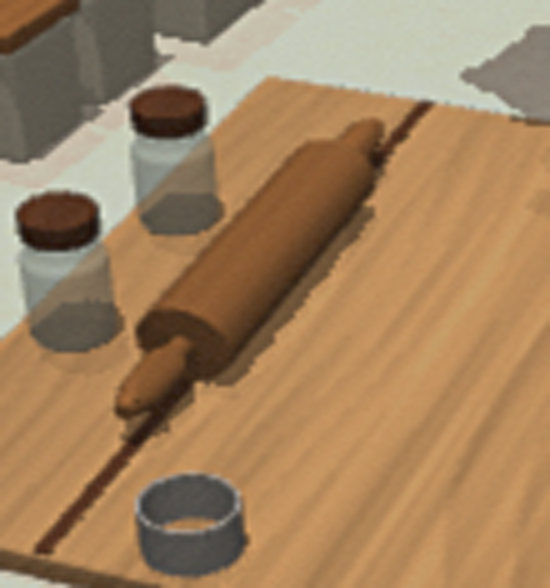

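```bash
python3 - <<'E'
from h import *
t=r.grab_frame("top")
for thr in (160,166,172):
    P,w=pin_top(t,298,355,200,232,thr); d=(P-L0)@N; q,e=fitline(P); e*=-np.sign(e[1]); print(thr,w,np.nanmean(d).round(4),np.arctan2(-e[0],-e[1]).round(4))
for u0,u1 in ((276,287),(366,377)):
    P,w=pin_top(t,u0,u1,203,228,156); print(u0,w,np.nanmean((P-L0)@N).round(4))
p0,d=line_top({**t,"color":t["color"]}); print(p0)
g=cv2.cvtColor(t["color"],cv2.COLOR_RGB2GRAY).astype(float)
for us in (range(250,268),range(386,400)):
    o=[]
    for u in us:
        p=g[208:228,u]; w=np.clip(np.median(p)-8-p,0,None); o.append((ray(t,(u,208+(w*np.arange(20)).sum()/w.sum()),.018)[:2]-L0)@N)
    print("line",np.mean(o).round(4))
# predicted barrel edge rows for n=0
for dn in (0,.002):
    X=np.append(L0+N*dn+np.array([-.0,.0]),.042); print(dn,proj(t,X))
S=cv2.cvtColor(t["color"],cv2.COLOR_RGB2HSV); print([(v,int(S[v,327,1]),int(S[v,327,2])) for v in range(203,229)])
s=r.grab_frame("side"); q=lambda x,y:(240+x/5,180+y/4.2)
for n,x,y in (("tip",121,406),("neck",176,350)):
    X=ray(s,q(x,y),.042); print(n,((X[:2]-L0)@N).round(4))
E
```

```text
160 16.769230769230774 0.0005 -0.0922
166 15.966666666666669 0.0005 -0.0936
172 15.192156862745094 0.0005 -0.0945
276 8.377622377622401 0.0001
366 8.125 -0.0002
[ 0.65270734 -0.01436154]
line 0.0003
line -0.0
0 [327.24818761 215.5595017 ]
0.002 [327.2491955  214.87082993]
[(203, 144, 142), (204, 142, 144), (205, 140, 140), (206, 145, 127), (207, 158, 105), (208, 174, 94), (209, 190, 94), (210, 186, 100), (211, 182, 105), (212, 184, 108), (213, 181, 111), (214, 183, 113), (215, 183, 113), (216, 182, 109), (217, 188, 102), (218, 181, 97), (219, 189, 89), (220, 187, 82), (221, 186, 74), (222, 182, 66), (223, 170, 66), (224, 156, 90), (225, 144, 119), (226, 140, 137), (227, 136, 144), (228, 134, 145)]
tip 0.0055
neck 0.0032
```

```bash
python3 -m pendant '0 0 0 0;0 0 0 0;0 0 0 0'; python3 -c "
from h import *
st(); r.hand_in()"
```

```text
clock: 30.37
tcp_pos: [0.6053, -0.2293, 0.1662]
orientation: [2.342, -2.068, -0.065]
contact_force: [-0.2, 0.5, -1.1]
grip_width: 0.0385
t 30.37 tcp [ 0.6053 -0.2293  0.1662] tilt [-0.0422  0.015  -0.999 ] xang -1.4468 F [-0.2  0.5 -1.1] n-dist to line -0.0661 w 0.038505888295005855
the job is handed in; nothing more can be done
```

The pin is on the line. I rolled it there in short strokes with the half-open fingertips on top of the barrel, backed the arm clear and handed in at about 30 s.

- **Centring:** the last checks disagree slightly, though all put the pin level with or just past the line. The top view gives under 1 mm past, the wrist view about 2 mm and a rough side-view reading 2–3 mm. The camera calibration is good to about 2 mm. I left that rather than roll the pin back.
- **Parallel:** the pin lies within about 0.005 rad of the line.
- **Everything else:** the jars and cutter look undisturbed in the last views, and the arm was touching nothing at hand-in.
- **Force:** the rolling strokes pressed mostly 2–20 N. One first touch briefly reached 47 N at the fingertips, over the light press you asked for but well under the 120 N wrist limit. In one row the force reading dropped to zero.
- **Slip and tilt:** in a few early strokes the fingers slid a little on the barrel, so the pin moved less than half their travel. The tool also leaned up to about 5.6° before I straightened it for the last strokes. I did not check the pin's own rotation against its travel.

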